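# Brush out a printed beaker and lay the tools in their trays

## Robot

A 6-joint arm with a two-finger parallel gripper is mounted at the origin on the work surface. World frame = base frame: x ahead of the robot, y to its left, z up, the work surface at z = 0. Lengths are in mm, angles in rad, forces in N, time in s.
With the tool pointing down it reaches from about 300 to 775 mm from the base axis. Payload 14.6 kg.
Tool frame: the origin (TCP) lies on the centre line of the jaws, within the pads' length; the fingertips stand ahead of it and the grasp point (between the pads) is the TCP (manip.tip_reach is the z of the fingertips in the tool frame, in mm); z points along the fingers, y is the direction in which the jaws open and shut (so a half turn about z gives the same grasp; the last joint's range is limited). The gripper opens to 94 mm and grips with 3 to 60 N. Pads are 16 mm wide; open, the fingers measure 119 mm over their backs; the gripper's body (75 mm by 177 mm) begins 78 mm behind the grasp point.
Start: joints at [-1.208, 0.3, 1.521, -0, 1.321, -0.067], TCP at [229.171, -499.97, 192.746] pointing down, gripper open.
Joint ranges: [-3.03, 3.03], [-0.79, 2.21], [0.23, 2.52], [-1.04, 4.18], [0, 3.07], [-2.55, 2.55]. Speed limits (rad/s): [2.22, 2.22, 2.57, 3.14, 3.14, 3.14].

## Interface

Orientations are given as [roll, pitch, yaw] about the fixed x, y, z axes, in that order (R = Rz(yaw) Ry(pitch) Rx(roll)).
In Python, from cell import manip, camera, search_frame, masks_of, tip_of gives the robot as it stands.
- The arm moves only by the tool send_rows, never from a script. Its argument "plan" is a list of rows, each an object with "travel": the shift along the tool's x, y, z in mm, a list of three; "delta_rot": the turn, a rotation vector about the tool's x, y, z in degrees, a list of three; "fingers": the gripper's target within -1 to 1 (shut at 1, half-way at 0, fully open at -1). In form: [{"travel": [dx, dy, dz], "delta_rot": [wx, wy, wz], "fingers": fingers}, ...]. A call has 1 to 20 rows; each row shifts and turns the commanded pose from where the row before left it, along the tool's axes as they then stand; what a row does not reach is not made up. A row lasts 1/8 s, in which the tool goes at most 62.5 mm and 10.7 degrees, less where a joint would pass 70% of its speed; a pose out of reach is approached as far as the arm can. A call is refused whole if a number of a shift passes 62.5 or a number of a turn 10.7, either way. A call with a gripper value outside its range is refused whole. The fingers move at their own pace and stop on an object; "grip_force" is the grip in N (left out, the last holds). Time passes only in rows, so rows that do not move let the fingers close. It gives the time, the measured TCP pose, the force and the opening at its end, in the units of the state.
- manip.read_state(): the state, without advancing time (a new reading comes with each control period).
- camera(name): name is "scene" or "top" or "wrist"; returns a dict with "color" (400x640x3 uint8, red, green, blue), "z_map" (400x640 float32, mm along the optical axis (not along the pixel's ray), 0 where there is no reading), "fov_y" (degrees; the focal length in pixels is half the picture's height over the tangent of half this angle, whatever the lens; pixels are square), "cx", "cy" (the principal point, pixels), "world_from_camera" (4x4, takes a point from camera to world coordinates); the wrist camera has in their place "tool_from_camera" (4x4, takes a point from camera to tool coordinates, whose origin is the TCP and whose axes are the flange's). Camera axes: x right, y up, looking along -z (the intrinsics and any distortion apply to the point x, -y, -z); pixel columns grow to the right and rows downward; lengths in mm; the calibration is good to about 2 mm. A picture is of the moment at which its call begins: read the wrist's pose just before it.
- manip.sign_off(): hands the job in, once; it reports no verdict.
Trained networks look in the newest picture that a camera, given by its name, has taken for a name from the list of things; names that differ only in an ending like _2 or _b are one class to them, and where a whole thing is asked for, a point or a joint stands for the part that bears it (a point fixed in the world has none). Each returns a list of dicts, best first, with "confidence" (0 to 1); they miss things now and then, are a little off and sometimes report something else, mostly with a low value. They report only what shows in the picture. A call takes as long as a camera call. They do not tell look-alikes from the thing itself.
- search_frame(name, camera): "at" ([x, y, z] in mm, in the coordinates of the camera as it stood for that picture, good to about 4 mm: the middle of the surface that is visible of it).
- masks_of(name, camera): "region" (400x640 bool, what is visible of it).
- tip_of(name, camera): "at" ([x, y, z] in mm, in the coordinates of the camera as it stood for that picture, good to about 4 mm: a listed point, or the origin of a listed thing).
The state is a dict: "clock": time; "joints": joint angles; "qd": joint speeds; "effort": joint torques, N m; "eef_pos": TCP position; "eef_rot": TCP orientation; "wrist_force": force on the tool from outside, world axes, zero at the start; "moment": the same for the moment, N m; "finger_gap": finger opening in mm.
Only numpy, scipy, OpenCV 4.12 (cv2) and the standard library are available. Lean on these libraries where they do the work, as an engineer would, in place of code of your own. Each camera call takes 0.05 s, during which the arm holds its last target. There are 200 camera calls.

## Task

Scrub out the white printed beaker on the drain plate: with the long brush, go down to the bottom of the beaker and back up until the bristles start to come out of its mouth, three times over, leaving the beaker standing where it is. Then lower the brush into the blue-lined tray and let it lie flat, and after that lower the scraper into the yellow-lined tray likewise, each with its working end (bristles, blade) between the side walls at the end away from the robot. Do not drop the tools into the trays, and leave the other parts, the bottle and the jar alone.

Things in the scene. Friction and masses are not known exactly. Their poses are not given: they have to be found in the camera images.
- brush: bottle brush 190 mm long, 0.12 kg, lying flat on a mat, bristles away from the robot; origin under its middle, x towards the bristles, z up as it lies. Blue flat-sided handle 20 mm wide, 28 mm high (x -95 to -15 mm, z 0 to 28 mm); steel shaft 10 mm thick; round blue and white bristle head 36 mm across (x 45 to 95 mm), its axis 18 mm above the underside
- brush_grip (a point): middle of the brush handle, 50 mm behind the brush's origin, 14 mm above its underside; 145 mm from the bristle end. The flat sides can be pinched at a slant: gripper leaning 45 degrees over the handle end of the lying brush leans 45 degrees again, the other way, when the brush points straight down
- brush_tip (a point): centre of the free end face of the bristle head
- beaker: white printed beaker standing loose on the drain plate, open at the top, 72 mm across, 115 mm high, bore 64 mm, wall 4 mm, base 5 mm, 0.3 kg; origin under its centre, z up
- beaker_floor (a point): centre of the beaker's inner floor (25 mm above the table)
- beaker_rim (a point): centre of the beaker's mouth, at rim height
- plate: drain plate: perforated metal on a beige tub, 196 x 146 mm, top 20 mm above the table, fixed; origin under its centre
- scraper: scraper with wooden handle and flat steel blade, 190 mm long, 0.14 kg, lying flat on the mat, blade away from the robot; origin under its middle, x towards the blade, z up. Handle 95 mm long, 22 mm wide, 20 mm high (x -95 to 0 mm); blade 80 x 50 x 4 mm (x 15 to 95 mm), flat on the underside
- scraper_grip (a point): middle of the scraper's handle, 45 mm behind its origin, 10 mm above its underside
- scraper_tip (a point): middle of the blade's free edge, 2 mm above the underside
- brush_tray: white tray with blue liner, for the brush, fixed; origin under its centre, x along it to the far end. 224 x 82 mm, floor plate 4 mm thick; 4 mm walls 16 mm high above the floor: end walls 216 mm apart inside, and side walls 56 mm apart inside along the far 80 mm only, for the bristles; open sides where the handle lies, for the fingers
- brush_tray_floor (a point): centre of the blue-lined tray's floor (top face, 8 mm above the table); axes as the tray
- scraper_tray: white tray with yellow liner, for the scraper, fixed; origin under its centre, x along it to the far end. 224 x 82 mm, floor plate 4 mm thick; 4 mm walls 16 mm high above the floor: end walls 216 mm apart inside, and side walls 70 mm apart inside along the far 80 mm only, for the blade; open sides where the handle lies, for the fingers
- scraper_tray_floor (a point): centre of the yellow-lined tray's floor (top face, 8 mm above the table); axes as the tray
- ring_part: bystander: white printed ring, 60 mm across, 24 mm high, on the near side of the drain plate; origin under its centre
- bracket_part: bystander: white printed L-shaped bracket, about 50 x 50 mm, 22 mm high, on the near side of the drain plate; origin under its centre
- rinse_bottle: bystander: white bottle with orange cap, 72 mm across, 170 mm high, beyond the drain plate; origin under its centre
- resin_jar: bystander: amber jar with black lid, 68 mm across, 85 mm high, beyond the drain plate; origin under its centre
Not all that is in view belongs to the job. Several things look just like the brush: the one meant starts farthest to the robot's left.

How it is judged (in metres and radians):
On the way, in this order (a step that is already met when the one before it is completed fails the run):
1. first stroke: bristle end down within 20 mm of the beaker's inner floor (horizontal distance between brush_tip and beaker_floor below 0.03 m and z of brush_tip in the frame of beaker_floor between -0.01 and 0.02 m), for 0.05 s.
2. first stroke: bristle end drawn up at least 45 mm above the inner floor, over the beaker's bore (horizontal distance between brush_tip and beaker_floor below 0.03 m and z of brush_tip in the frame of beaker_floor above 0.045 m), for 0.05 s.
3. second stroke: bristle end down within 20 mm of the beaker's inner floor (all of step 1), for 0.05 s.
4. second stroke: bristle end drawn up at least 45 mm above the inner floor, over the beaker's bore (all of step 2), for 0.05 s.
5. third stroke: bristle end down within 20 mm of the beaker's inner floor (all of step 3), for 0.05 s.
6. third stroke: bristle end drawn up at least 45 mm above the inner floor, over the beaker's bore (all of step 4), for 0.05 s.
7. brush lowered, still held, into the blue-lined tray (within 20 mm of lying in it), bristles away from the robot (x of brush_tip in the frame of brush_tray_floor between 0.07 and 0.112 m and y of brush_tip in the frame of brush_tray_floor between -0.02 and 0.02 m and y of brush_grip in the frame of brush_tray_floor between -0.025 and 0.025 m and z of brush_tip in the frame of brush_tray_floor below 0.038 m and z of brush_grip in the frame of brush_tray_floor below 0.034 m and contact force between the fingers and brush above 0.5 N), for 0.05 s.
8. scraper lowered, still held, into the yellow-lined tray (within 20 mm of lying in it), blade away from the robot (x of scraper_tip in the frame of scraper_tray_floor between 0.07 and 0.112 m and y of scraper_tip in the frame of scraper_tray_floor between -0.02 and 0.02 m and y of scraper_grip in the frame of scraper_tray_floor between -0.025 and 0.025 m and z of scraper_tip in the frame of scraper_tray_floor below 0.022 m and z of scraper_grip in the frame of scraper_tray_floor below 0.03 m and contact force between the fingers and scraper above 0.5 N), for 0.05 s.
At the end, for the whole second after the job is handed in: Brush and scraper lie flat (to 8 mm) and still in the blue and yellow trays, working end 70 to 112 mm beyond the tray's centre and within 20 mm sideways, handle within 25 mm; beaker upright within 50 mm of its start; ring, bracket, bottle and jar within 40 mm of theirs (x of brush_tip in the frame of brush_tray_floor between 0.07 and 0.112 m and y of brush_tip in the frame of brush_tray_floor between -0.02 and 0.02 m and y of brush_grip in the frame of brush_tray_floor between -0.025 and 0.025 m and z of brush_tip in the frame of brush_tray_floor below 0.026 m and z of brush_grip in the frame of brush_tray_floor below 0.022 m and linear speed of each of brush, scraper below 0.02 m/s and x of scraper_tip in the frame of scraper_tray_floor between 0.07 and 0.112 m and y of scraper_tip in the frame of scraper_tray_floor between -0.02 and 0.02 m and y of scraper_grip in the frame of scraper_tray_floor between -0.025 and 0.025 m and z of scraper_tip in the frame of scraper_tray_floor below 0.01 m and z of scraper_grip in the frame of scraper_tray_floor below 0.018 m and angle between beaker's own z axis and vertical below 0.1 rad and distance of beaker from where it was at the start of the episode below 0.05 m and distance of each of ring_part, bracket_part, rinse_bottle, resin_jar from where it was at the start of the episode below 0.04 m); the robot touches nothing.
It fails at once if the beaker is tipped by more than 30 degrees (angle between beaker's own z axis and vertical above 0.52 rad).
It fails at once if the beaker is shifted by more than 60 mm (distance of beaker from where it was at the start of the episode above 0.06 m).
It fails at once if the printed ring or bracket, the bottle or the jar is shifted by more than 40 mm (distance of any of ring_part, bracket_part, rinse_bottle, resin_jar from where it was at the start of the episode above 0.04 m).
It also fails if it takes over 72 s, if anything falls off the work surface, if the arm or the gripper's body presses on something with over 40 N, if the wrist force passes 120 N, or if a joint passes its speed limit or range.

## Working session

There is one attempt and no reset: what is moved stays moved. The work goes in short steps, Python scripts to look and compute and a tool call to move; the robot and the scene stay as the last step left them, time stands still between calls to the robot, and variables do not carry over. Pictures are saved under pics/ and viewed, about 8 in all and at most 12, crops included, and the job is handed in when it is done.

Besides the shell and the picture viewer there is one more tool, called after "Emit:" as a command line: name --argument value ..., lists and objects as JSON in quotes. send_rows: Moves the arm, as the interface text tells. Its arguments: {"type":"object","properties":{"plan":{"type":"array"},"grip_force":{"type":"number"}},"required":["plan"]}

```bash
ls; mkdir -p pics; cat > h.py <<'E'
import numpy as np,cv2
from cell import manip,camera,search_frame,masks_of,tip_of
from scipy.spatial.transform import Rotation as R
def Twt():
    s=manip.read_state();T=np.eye(4);T[:3,:3]=R.from_euler('xyz',s['eef_rot']).as_matrix();T[:3,3]=s['eef_pos'];return T
def shot(n):
    T=Twt();c=camera(n)
    c['W']=c['world_from_camera'] if 'world_from_camera' in c else T@c['tool_from_camera']
    c['W']=np.array(c['W']);return c
def tw(c,p): return (c['W']@np.r_[p,1])[:3]
def cloud(c):
    z=c['z_map'];h,w=z.shape;f=h/2/np.tan(np.radians(c['fov_y'])/2)
    u,v=np.meshgrid(np.arange(w),np.arange(h))
    P=np.stack([(u-c['cx'])/f*z,-(v-c['cy'])/f*z,-z],-1)
    return P@c['W'][:3,:3].T+c['W'][:3,3]
def pix(c,p):
    q=np.linalg.inv(c['W'])@np.r_[p,1];f=c['color'].shape[0]/2/np.tan(np.radians(c['fov_y'])/2)
    return c['cx']+f*q[0]/-q[2],c['cy']-f*q[1]/-q[2]
def save(c,n,box=None,s=1):
    im=c['color'][:,:,::-1]
    if box: im=im[box[1]:box[3],box[0]:box[2]]
    cv2.imwrite('pics/'+n,cv2.resize(im,None,fx=s,fy=s))
E
python3 - <<'E'
from h import *
np.set_printoptions(precision=1,suppress=True)
print(manip.read_state(), manip.tip_reach)
for n in ['top','scene']:
    c=shot(n);save(c,n+'0.png');print(n,{k:v for k,v in c.items() if k not in('color','z_map')}.keys(),c['fov_y'],c['cx'],c['cy'],c['W'][:3,3])
    for t in ['brush','scraper','beaker','brush_tray','scraper_tray','plate','ring_part','bracket_part','rinse_bottle','resin_jar']:
        print(t,[(round(d['confidence'],2),tw(c,d['at']),np.round(pix(c,tw(c,d['at'])))) for d in tip_of(t,n)[:5]])
    for t in ['brush_grip','brush_tip','scraper_grip','scraper_tip','beaker_rim','brush_tray_floor','scraper_tray_floor']:
        print(t,[(round(d['confidence'],2),tw(c,d['at'])) for d in tip_of(t,n)[:5]])
E
```

```text
pics
{'clock': 0.0, 'joints': array([-1.2,  0.3,  1.5,  0. ,  1.3, -0.1]), 'qd': array([ 0.,  0.,  0.,  0., -0., -0.]), 'effort': array([ -0. , -53.2, -35.3,   0.1,   0. ,  -0. ]), 'eef_pos': array([ 229.1, -499.7,  192.2]), 'eef_rot': array([-3.1, -0. ,  0.4]), 'wrist_force': array([-0.4,  0. , -0.9]), 'moment': array([-0., -0., -0.]), 'finger_gap': 93.85474047987334} 19.0
top dict_keys(['fov_y', 'cx', 'cy', 'world_from_camera', 'W']) 48.33849205016459 310.94957559281556 204.60897520920415 [ 333.  -136.7 1340.7]
brush [(0.85, array([ 589.3, -544.9,   -1.8]), array([445., 203.])), (0.68, array([ 623.8, -233. ,   -0. ]), array([343., 192.])), (0.66, array([ 358. , -620.8,   -2.9]), array([475., 279.])), (0.65, array([ 365.4, -391.3,    3.7]), array([398., 277.])), (0.27, array([584.6, 224. ,   2. ]), array([194., 205.]))]
scraper [(0.61, array([ 614.8, -343.9,   -2.7]), array([379., 195.]))]
beaker []
brush_tray [(0.86, array([573. , 318.7,   3.4]), array([163., 209.]))]
scraper_tray [(0.62, array([584.3, 223.1,   4.3]), array([194., 205.]))]
plate [(0.96, array([602.5, -27.3,  -3.9])
[... 2407 characters left out ...]
 15.9])), (0.72, array([ 569.5, -233.3,   16.4])), (0.69, array([ 341.6, -576.9,   13.2])), (0.62, array([ 382.6, -349.7,   14.8]))]
brush_tip [(0.77, array([ 716.9, -242.8,   17.1])), (0.75, array([ 312. , -478.2,   20.3])), (0.74, array([ 382. , -712.5,   16. ])), (0.72, array([546.7, -63.5,  19.9])), (0.69, array([ 678.4, -573.7,   16.7]))]
scraper_grip [(0.96, array([ 569.5, -338.5,   15.3]))]
scraper_tip [(0.66, array([ 707.7, -359.9,    7.4]))]
beaker_rim [(0.77, array([635.1, -30.8, 133.1]))]
brush_tray_floor [(0.94, array([577.2, 318.2,   8. ])), (0.26, array([ 572.1, -235.3,   17. ]))]
scraper_tray_floor [(0.81, array([581.3, 220.4,   4.6])), (0.45, array([ 789.3, -134.3,   -1.4]))]
```

View pics/top0.png

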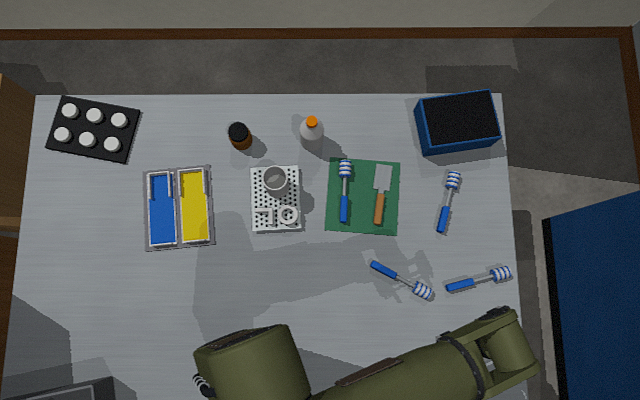

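```bash
python3 - <<'E'
from h import *
np.set_printoptions(precision=1,suppress=True)
c=shot('scene');save(c,'crop.png',(200,140,500,320),2.6)
for n in ['top','scene']:
    c=shot(n);P=cloud(c).reshape(-1,3)
    def seg(lo,hi):
        return P[((P>lo)&(P<hi)).all(1)]
    q=seg([480,-290,8],[740,-180,45]);x=q[:,0]
    for a,b in[(525,605),(670,715)]:
        m=(x>a)&(x<b);print('brush',a,q[m].mean(0),q[m][:,2].max(),m.sum(),q[m].min(0),q[m].max(0))
    print('brush ext',x.min(),x.max())
    q=seg([480,-420,8],[740,-295,45]);print('scr',q.mean(0),q.min(0),q.max(0))
    q=seg([560,-120,128],[720,50,145]);print('rim',q.min(0),q.max(0),(q.min(0)+q.max(0))/2)
    for y0,y1 in[(275,365),(175,268)]:
        q=seg([440,y0,13],[720,y1,30]);r=cv2.minAreaRect(q[:,:2].astype(np.float32));print('tray',r,q[:,2].max())
E
```

```text
brush 525 [ 566.5 -229.1   27.1] 35.43587835437279 190 [ 528.6 -283.1    8.1] [ 604.8 -185.8   35.4]
brush 670 [ 692.3 -234.6   32.1] 41.83235117375807 172 [ 670.1 -254.4    8.1] [ 715.  -190.2   41.8]
brush ext 511.4648444643411 735.7391947428758
scr [ 594.1 -340.3   17.2] [ 508.1 -387.7    8. ] [ 704.1 -296.4   29. ]
rim [601.8 -64.9 128.1] [673.9   2.3 142. ] [637.8 -31.3 135.1]
tray ((574.7733154296875, 315.1131896972656), (227.30331420898438, 89.51244354248047), 2.4190802574157715) 29.68094243677524
tray ((584.6566162109375, 224.56317138671875), (225.63018798828125, 78.24579620361328), 5.899023532867432) 29.4276261216055
brush 525 [ 569.1 -237.9   24.9] 33.44627944826959 148 [ 529.5 -247.3    8.7] [ 604.8 -223.9   33.4]
brush 670 [ 695.3 -247.2   29.6] 41.2708271919455 153 [ 670.8 -259.2    8. ] [ 714.9 -226.5   41.3]
brush ext 529.5241568428108 719.8198377398204
scr [ 589.2 -345.2   17.2] [ 520.2 -387.8    8. ] [ 712.2 -322.2   25. ]
rim [599.8 -72.8 128.1] [672.1   3.1 138.2] [635.9 -34.8 133.1]
tray ((571.8865966796875, 316.19415283203125), (228.83836364746094, 72.6848373413086), 7.305600166320801) 29.014329326139205
tray ((581.2210693359375, 219.2921905517578), (230.81675720214844, 83.39756774902344), 6.248596668243408) 28.069554950967927
```

View pics/crop.png

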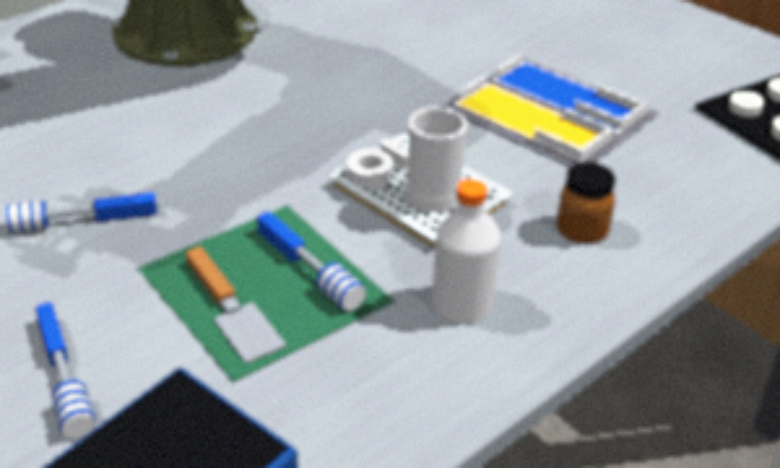

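Candidates that look like the brush, in top-picture pixels: (343,192) on the mat, (448,200), (400,280) and (478,279). The one farthest to the robot's left is (343,192) at y≈-235. The crop confirms it lies on the green mat beside the scraper, bristles away from the robot.

```bash
cat >> h.py <<'E'
def lean(psi,th,s=1):
    "tool R: z leans th deg outward at azimuth psi deg; y = s*horizontal left"
    p,t=np.radians([psi,th]);z=np.array([np.sin(t)*np.cos(p),np.sin(t)*np.sin(p),-np.cos(t)])
    y=s*np.array([-np.sin(p),np.cos(p),0]);return np.c_[np.cross(y,z),y,z]
def plan(segs,f,T=None,show=True):
    "segs: (pos,R or None,n). prints rows"
    T=Twt() if T is None else T; p=T[:3,3].copy();Q=T[:3,:3].copy();rows=[]
    for pos,Rt,n in segs:
        Rt=Q if Rt is None else Rt
        pos=p if pos is None else np.array(pos,float)
        for k in range(n,0,-1):
            d=np.round(Q.T@((pos-p)/k)*2)/2; p=p+Q@d
            w=np.round(np.degrees(R.from_matrix(Q.T@Rt).as_rotvec())/k,1); Q=Q@R.from_rotvec(np.radians(w)).as_matrix()
            rows.append('{"travel":%s,"delta_rot":%s,"fingers":%g}'%([float(v)+0 for v in d],[float(v)+0 for v in w],f))
    print('['+',\n'.join(rows).replace(' ','')+']');print('end',np.round(p,1))
    T=np.eye(4);T[:3,:3]=Q;T[:3,3]=p;return T
E
python3 - <<'E'
from h import *
for s in(1,-1):
    print(s);plan([([470,-229,130],lean(-3.6,45,s),16)],-1)
E
```

```text
1
[{"travel":[20.5,-9.0,4.0],"delta_rot":[-3.7,-0.9,-8.8],"fingers":-1},
{"travel":[22.0,-6.0,3.0],"delta_rot":[-3.7,-0.9,-8.9],"fingers":-1},
{"travel":[22.5,-3.0,2.5],"delta_rot":[-3.7,-0.9,-8.9],"fingers":-1},
{"travel":[23.0,0.5,2.0],"delta_rot":[-3.7,-0.9,-8.8],"fingers":-1},
{"travel":[22.5,4.0,2.0],"delta_rot":[-3.7,-0.9,-8.9],"fingers":-1},
{"travel":[21.5,7.5,2.0],"delta_rot":[-3.6,-0.9,-8.8],"fingers":-1},
{"travel":[20.5,10.5,2.0],"delta_rot":[-3.7,-0.9,-8.9],"fingers":-1},
{"travel":[18.5,13.5,2.5],"delta_rot":[-3.6,-0.9,-8.8],"fingers":-1},
{"travel":[16.5,16.0,3.0],"delta_rot":[-3.7,-0.9,-8.9],"fingers":-1},
{"travel":[14.0,18.0,4.0],"delta_rot":[-3.6,-0.9,-8.8],"fingers":-1},
{"travel":[11.0,19.5,5.0],"delta_rot":[-3.6,-0.9,-8.9],"fingers":-1},
{"travel":[8.0,20.5,6.0],"delta_rot":[-3.7,-0.9,-8.8],"fingers":-1},
{"travel":[4.5,21.5,7.5],"delta_rot":[-3.6,-0.9,-8.9],"fingers":-1},
{"travel":[1.5,21.0,8.5],"delta_rot":[-3.7,-0.9,-8.8],"fingers":-1},
{"travel":[-1.5,20.5,10.0],"delta_rot":[-3.6,-1.0,-8.9],"fingers":-1},
{"travel":[-4.5,20.0,12.0],"delta_rot":[-3.7,-0.9,-8
[... 485 characters left out ...]
8.5],"delta_rot":[-0.7,2.7,1.7],"fingers":-1},
{"travel":[16.0,-13.5,9.0],"delta_rot":[-0.7,2.8,1.7],"fingers":-1},
{"travel":[15.5,-14.0,10.0],"delta_rot":[-0.7,2.7,1.6],"fingers":-1},
{"travel":[14.5,-14.5,10.5],"delta_rot":[-0.7,2.8,1.7],"fingers":-1},
{"travel":[13.5,-15.5,11.0],"delta_rot":[-0.7,2.7,1.6],"fingers":-1},
{"travel":[12.5,-16.0,11.0],"delta_rot":[-0.7,2.8,1.7],"fingers":-1},
{"travel":[11.5,-16.0,11.5],"delta_rot":[-0.7,2.7,1.6],"fingers":-1},
{"travel":[10.5,-16.5,12.0],"delta_rot":[-0.6,2.8,1.7],"fingers":-1},
{"travel":[9.0,-17.0,12.5],"delta_rot":[-0.7,2.7,1.6],"fingers":-1},
{"travel":[8.0,-18.0,12.5],"delta_rot":[-0.6,2.8,1.7],"fingers":-1}]
end [ 470.1 -228.9  130. ]
```

Emit:
send_rows --plan '[{"travel":[20.5,-9.0,4.0],"delta_rot":[-0.7,2.8,1.7],"fingers":-1},{"travel":[20.5,-10.0,5.0],"delta_rot":[-0.7,2.8,1.7],"fingers":-1},{"travel":[19.5,-10.5,5.5],"delta_rot":[-0.7,2.7,1.7],"fingers":-1},{"travel":[19.0,-11.0,6.5],"delta_rot":[-0.7,2.8,1.7],"fingers":-1},{"travel":[18.5,-11.5,7.0],"delta_rot":[-0.7,2.7,1.7],"fingers":-1},{"travel":[17.5,-12.5,8.0],"delta_rot":[-0.7,2.8,1.7],"fingers":-1},{"travel":[17.0,-13.0,8.5],"delta_rot":[-0.7,2.7,1.7],"fingers":-1},{"travel":[16.0,-13.5,9.0],"delta_rot":[-0.7,2.8,1.7],"fingers":-1},{"travel":[15.5,-14.0,10.0],"delta_rot":[-0.7,2.7,1.6],"fingers":-1},{"travel":[14.5,-14.5,10.5],"delta_rot":[-0.7,2.8,1.7],"fingers":-1},{"travel":[13.5,-15.5,11.0],"delta_rot":[-0.7,2.7,1.6],"fingers":-1},{"travel":[12.5,-16.0,11.0],"delta_rot":[-0.7,2.8,1.7],"fingers":-1},{"travel":[11.5,-16.0,11.5],"delta_rot":[-0.7,2.7,1.6],"fingers":-1},{"travel":[10.5,-16.5,12.0],"delta_rot":[-0.6,2.8,1.7],"fingers":-1},{"travel":[9.0,-17.0,12.5],"delta_rot":[-0.7,2.7,1.6],"fingers":-1},{"travel":[8.0,-18.0,12.5],"delta_rot":[-0.6,2.8,1.7],"fingers":-1},{"travel":[0,0,0],"delta_rot":[0,0,0],"fingers":-1}]'

```text
clock: 4.08
eef_pos: [470.0, -227.7, 129.4]
eef_rot: [-3.14, -0.785, -0.062]
wrist_force: [-0.2, 0.3, 0.6]
finger_gap: 93.9
```

```bash
python3 - <<'E'
from h import *
np.set_printoptions(precision=2,suppress=True)
s=manip.read_state();print(s['joints'],s['eef_pos'],s['clock'])
c=shot('wrist');save(c,'w1.png')
for t in ['brush','brush_grip','brush_tip','scraper_grip','scraper_tip','scraper']:
    print(t,[(round(d['confidence'],2),tw(c,d['at'])) for d in tip_of(t,'wrist')[:3]])
P=cloud(c).reshape(-1,3)
for a,b in[(530,550),(550,570),(570,590)]:
    m=(P[:,0]>a)&(P[:,0]<b)&(abs(P[:,1]+235)<25);q=P[m];h=q[(q[:,2]>18)]
    if len(h):print(a,len(h),h.min(0),h.max(0),h.mean(0),np.median(q[q[:,2]<8][:,2]))
plan([([538,-234.5,56],lean(-3.6,45,-1),4),([569,-236.5,24],lean(-3.6,45,-1),4)],-1)
E
```

```text
[-0.78  0.05  2.2   1.15  0.54 -0.07] [ 470.02 -227.73  129.41] 4.075
brush [(0.97, array([ 618.19, -235.22,    4.49])), (0.71, array([ 587.04, -550.6 ,    5.08])), (0.4, array([ 572.76, -235.25,   11.52]))]
brush_grip [(0.9, array([ 542.15, -531.33,   12.79])), (0.88, array([ 573.9 , -235.22,   14.81]))]
brush_tip [(0.87, array([ 723.92, -242.71,   21.48])), (0.82, array([ 678.28, -573.94,   18.96]))]
scraper_grip [(0.71, array([ 571.54, -340.07,   14.6 ]))]
scraper_tip []
scraper [(0.69, array([ 614.13, -345.37,    4.  ]))]
530 266 [ 530.1  -241.31   18.01] [ 550.   -221.14   32.62] [ 539.43 -231.1    30.33] 3.1240661640712233
550 224 [ 550.08 -241.67   26.74] [ 569.99 -222.27   33.12] [ 559.82 -231.82   30.72] 3.1306984583262647
570 207 [ 570.05 -243.04   27.41] [ 589.99 -223.2    32.65] [ 579.84 -233.02   30.69] 3.233303293498409
[{"travel":[-1.0,0.0,25.0],"delta_rot":[0.0,0.0,0.0],"fingers":-1},
{"travel":[-1.0,0.0,25.0],"delta_rot":[0.0,0.0,0.0],"fingers":-1},
{"travel":[-1.0,0.5,25.5],"delta_rot":[0.0,0.0,0.0],"fingers":-1},
{"travel":[-1.5,0.0,25.0],"delta_rot":[0.0,-0.1,0.0],"fingers":-1},
{"travel":[0.0,0.0,11.0],"delta_rot":[0.0,0.0,0.0],"fingers":-1},
{"travel":[0.0,0.0,11.5],"delta_rot":[0.0,0.0,0.0],"fingers":-1},
{"travel":[-0.5,0.0,11.0],"delta_rot":[0.0,0.0,0.0],"fingers":-1},
{"travel":[0.0,0.0,11.5],"delta_rot":[0.0,0.0,0.0],"fingers":-1}]
end [ 569.2 -236.3   23.9]
```

View pics/w1.png

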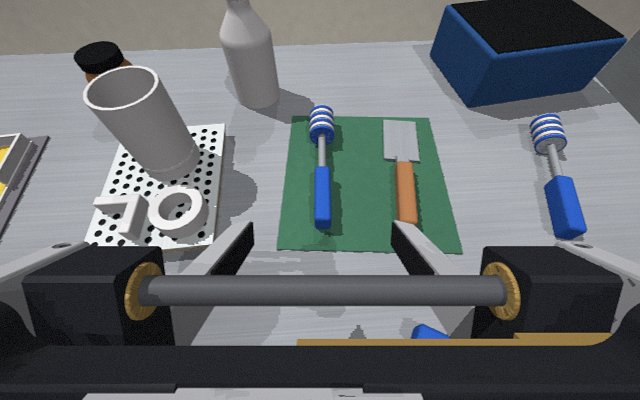

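The wrist view shows the mat brush between the fingers' line (handle at about (322,195)) with the scraper to its right, so the choice holds.

Emit:
send_rows --plan '[{"travel":[-1,0,25],"delta_rot":[0,0,0],"fingers":-1},{"travel":[-1,0,25],"delta_rot":[0,0,0],"fingers":-1},{"travel":[-1,0,25.5],"delta_rot":[0,0,0],"fingers":-0.3},{"travel":[-1.5,0,25],"delta_rot":[0,0,0],"fingers":-0.3},{"travel":[0,0,11],"delta_rot":[0,0,0],"fingers":-0.3},{"travel":[0,-1,11.5],"delta_rot":[0,0,0],"fingers":-0.3},{"travel":[-0.5,0,11],"delta_rot":[0,0,0],"fingers":-0.3},{"travel":[0,0,11],"delta_rot":[0,0,0],"fingers":-0.3},{"travel":[0,0,0],"delta_rot":[0,0,0],"fingers":-0.3},{"travel":[0,0,0],"delta_rot":[0,0,0],"fingers":1},{"travel":[0,0,0],"delta_rot":[0,0,0],"fingers":1},{"travel":[0,0,0],"delta_rot":[0,0,0],"fingers":1},{"travel":[0,0,0],"delta_rot":[0,0,0],"fingers":1},{"travel":[0,0,0],"delta_rot":[0,0,0],"fingers":1}]' --grip_force 50

```text
clock: 6.18
eef_pos: [569.0, -234.0, 24.1]
eef_rot: [-3.141, -0.786, -0.063]
wrist_force: [-1.1, 0.5, 1.4]
finger_gap: 16.0
```

```bash
python3 - <<'E'
from h import *
np.set_printoptions(precision=4,suppress=True)
s=manip.read_state();print(s['joints'],s['eef_pos'],s['eef_rot'],s['finger_gap'],s['wrist_force'])
E
```

```text
[-0.626   0.454   2.0259  1.6706  0.3899 -0.5275] [ 569.0299 -234.0286   24.0747] [-3.1411 -0.7863 -0.0629] 15.98549139681461 [-1.0589  0.5031  1.4019]
```

Emit:
send_rows --plan '[{"travel":[0,0,0],"delta_rot":[0,0,0],"fingers":1},{"travel":[0,0,0],"delta_rot":[0,0,0],"fingers":1},{"travel":[3.5,0,-3.5],"delta_rot":[0,0,0],"fingers":1},{"travel":[7,0,-7],"delta_rot":[0,0,0],"fingers":1},{"travel":[7,0,-7],"delta_rot":[0,0,0],"fingers":1},{"travel":[0,0,0],"delta_rot":[0,0,0],"fingers":1}]'

```text
clock: 6.92
eef_pos: [569.2, -234.2, 49.5]
eef_rot: [3.141, -0.787, -0.062]
wrist_force: [0.3, 0.0, -0.9]
finger_gap: 14.9
```

```bash
python3 - <<'E'
from h import *
np.set_printoptions(precision=4,suppress=True)
s=manip.read_state();print(s['joints'],s['eef_pos'],s['eef_rot'],s['finger_gap'],s['wrist_force'])
c=shot('scene');save(c,'s2.png',(240,170,440,290),4)
for t in ['brush_grip','brush_tip']:
    print(t,[(round(d['confidence'],2),tw(c,d['at'])) for d in tip_of(t,'scene')[:5]])
from scipy.optimize import least_squares
D=[([-1.208,.3,1.521,0,1.321,-.067],[229.171,-499.97,192.746],None),
([-.626,.454,2.0259,1.6706,.3899,-.5275],[569.03,-234.03,24.07],[-3.1411,-.7863,-.0629]),
(s['joints'],s['eef_pos'],s['eef_rot'])]
np.save('D.npy',np.array([np.r_[a,b] for a,b,_ in D]))
def fk(q,k):
    a1,d1,L2,a3,L3,L=k
    Ry=lambda t:R.from_euler('y',t).as_matrix();Rz=lambda t:R.from_euler('z',t).as_matrix()
    A=Rz(q[0]);p=A@[a1,0,d1];A=A@Ry(q[1]);p=p+A@[0,0,L2];A=A@Ry(q[2]);p=p+A@[a3,0,L3];A=A@Rz(q[3])@Ry(q[4]);p=p+A@[0,0,L];A=A@Rz(q[5]);return p,A
f=lambda k:np.concatenate([(fk(q,k)[0]-p) for q,p,_ in D]+[(k-[0,200,500,0,500,300])*.002])
r=least_squares(f,[0,200,500,0,500,300]);print(r.x,r.fun[:9]);np.save('k.npy',r.x)
for q,p,e in D[1:]:
    print(fk(q,r.x)[1],R.from_euler('xyz',e).as_matrix())
E
```

```text
[-0.626   0.3966  2.0233  1.5269  0.3882 -0.3723] [ 569.222  -234.2199   49.5128] [ 3.141  -0.7872 -0.0622] 14.94465457011331 [ 0.3499  0.027  -0.9165]
brush_grip [(0.91, array([ 344.7029, -574.1854,   11.948 ])), (0.64, array([ 570.7713, -232.2891,   41.6767])), (0.64, array([ 539.764 , -528.8101,   17.9714])), (0.56, array([ 382.4794, -348.5599,   11.9099])), (0.3, array([571.9198, 317.7037,   4.9462]))]
brush_tip [(0.93, array([ 315.1602, -479.9908,   15.2089])), (0.88, array([ 711.6197, -240.9933,   14.9201])), (0.87, array([ 381.0757, -711.9802,   16.9379])), (0.85, array([ 680.3935, -572.3909,   19.0714])), (0.29, array([576.2735, 318.9429,  10.5614]))]
[-106.8868  301.2454  545.4721  119.5914  541.0501  379.9258] [-34.4257 -13.0593  -0.1492  -0.4677   0.268   -1.3613   0.3958  -0.3819
   1.5101]
[[ 0.0625  0.7051  0.7064]
 [ 0.998  -0.0443 -0.044 ]
 [ 0.0003  0.7077 -0.7065]] [[ 0.7051 -0.0625  0.7064]
 [-0.0444 -0.998  -0.044 ]
 [ 0.7077 -0.0003 -0.7065]]
[[ 0.0625  0.7045  0.707 ]
 [ 0.998  -0.0439 -0.0446]
 [-0.0004  0.7084 -0.7058]] [[ 0.7045 -0.0625  0.707 ]
 [-0.0439 -0.998  -0.0446]
 [ 0.7084  0.0004 -0.7058]]
```

View pics/s2.png

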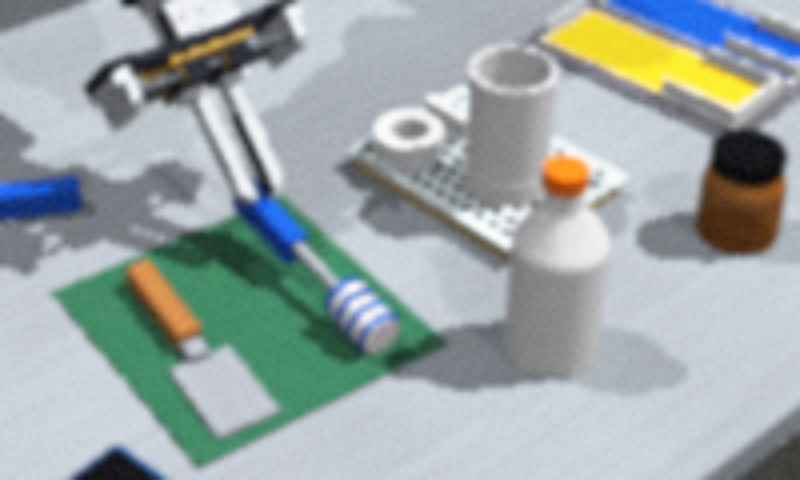

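The picture shows the brush held by its handle end at (265,215), with the head near (365,315) apparently sagging. I'll check whether the grip is settling or slipping.

Emit:
send_rows --plan '[{"travel":[0,0,0],"delta_rot":[0,0,0],"fingers":1},{"travel":[0,0,0],"delta_rot":[0,0,0],"fingers":1}]'

```text
clock: 7.32
eef_pos: [568.9, -234.0, 48.4]
eef_rot: [-3.141, -0.786, -0.063]
wrist_force: [0.1, 0.8, -0.1]
finger_gap: 14.8
```

```bash
python3 - <<'E'
from h import *
np.set_printoptions(precision=1,suppress=True)
print(manip.read_state()['finger_gap'])
for n in['scene','wrist']:
    c=shot(n)
    for t in ['brush','brush_grip','brush_tip']:
        print(n,t,[(round(d['confidence'],2),tw(c,d['at'])) for d in tip_of(t,n)[:6] if abs(tw(c,d['at'])[1]+238)<40])
    P=cloud(c)
    ms=[m['region'] for m in masks_of('brush',n)]
    for m in ms:
        q=P[m&(c['z_map']>0)]
        if abs(np.median(q[:,1])+238)>25: continue
        for a in range(520,740,20):
            k=q[(q[:,0]>a)&(q[:,0]<a+20)]
            if len(k)>3: print(a,len(k),np.median(k,0),np.percentile(k[:,2],95),np.percentile(k[:,1],[3,97]))
save(c,'w2.png')
E
```

```text
14.809117049055866
scene brush [(0.97, array([ 614.5, -236.1,   18.8])), (0.16, array([ 713.8, -238.1,   18.2]))]
scene brush_grip [(0.81, array([ 565.8, -233.9,   35.3]))]
scene brush_tip [(0.6, array([ 714.5, -241.2,   17.9]))]
520 6 [ 534.9 -240.8   37.7] 43.1727372637975 [-241.2 -240.2]
540 28 [ 554.7 -241.4   47.8] 54.90268838525208 [-244.3 -224.2]
560 51 [ 569.  -241.5   48.2] 53.073747121846736 [-244.8 -226.8]
580 48 [ 590.2 -242.2   46.3] 50.64528334645685 [-245.4 -226.5]
600 33 [ 604.4 -238.5   38. ] 45.974777556956106 [-243.9 -230.6]
620 13 [ 631.2 -238.2   34.9] 39.57110961198334 [-241.1 -235. ]
640 14 [ 649.3 -239.3   32.6] 35.18520018428671 [-243.7 -233.9]
660 45 [ 674.  -245.6   39.3] 43.29816195114938 [-256.5 -227.4]
680 65 [ 690.5 -249.9   36.1] 41.89626539952824 [-257.7 -231. ]
700 90 [ 711.6 -246.1   28.3] 39.384358295843754 [-258.1 -231.3]
wrist brush [(0.66, array([ 615.3, -232.3,   15.7]))]
wrist brush_grip [(0.9, array([ 572.9, -236.2,   32.9]))]
wrist brush_tip [(0.58, array([ 719.4, -238.9,   23.4]))]
520 332 [ 535.8 -230.9   58.3] 59.864304685207934 [-238.6 -223. ]
540 600 [ 549.3 -231.7   56.3] 58.038116184478824 [-239.  -224.5]
560 535 [ 570.4 -233.    53. ] 54.79522670274334 [-241.5 -225. ]
580 512 [ 589.5 -233.9   49.8] 51.65944604205638 [-243.2 -224.7]
600 216 [ 605.4 -234.8   45.9] 48.700043324685524 [-242.8 -226.2]
620 177 [ 629.6 -236.    37.9] 39.97461077238965 [-240.9 -231.5]
640 139 [ 649.8 -237.    35.1] 37.11495627704305 [-241.4 -232.7]
660 956 [ 667.2 -238.1   34.7] 44.889308236256234 [-253.9 -222.3]
680 399 [ 689.6 -239.2   40.2] 43.266528026861835 [-255.1 -222.7]
700 246 [ 707.  -239.6   37.8] 40.381911647534935 [-256. -224.]
```

View pics/w2.png

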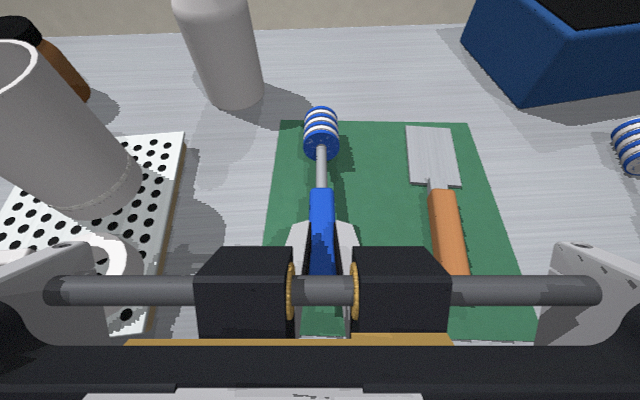

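Emit:
send_rows --plan '[{"travel":[2,0,-2],"delta_rot":[0,0,0],"fingers":1},{"travel":[5,0,-5],"delta_rot":[0,0,0],"fingers":1},{"travel":[10,0,-10],"delta_rot":[0,0,0],"fingers":1},{"travel":[14,0,-14],"delta_rot":[0,0,0],"fingers":1},{"travel":[14,0,-14],"delta_rot":[0,0,0],"fingers":1},{"travel":[14,0,-14],"delta_rot":[0,0,0],"fingers":1},{"travel":[14,0,-14],"delta_rot":[0,0,0],"fingers":1},{"travel":[14,0,-14],"delta_rot":[0,0,0],"fingers":1},{"travel":[14,0,-14],"delta_rot":[0,0,0],"fingers":1},{"travel":[14,0,-14],"delta_rot":[0,0,0],"fingers":1},{"travel":[14,0,-14],"delta_rot":[0,0,0],"fingers":1},{"travel":[14,0,-14],"delta_rot":[0,0,0],"fingers":1},{"travel":[14,0,-14],"delta_rot":[0,0,0],"fingers":1},{"travel":[10,0,-10],"delta_rot":[0,0,0],"fingers":1},{"travel":[5,0,-5],"delta_rot":[0,0,0],"fingers":1},{"travel":[2,0,-2],"delta_rot":[0,0,0],"fingers":1},{"travel":[0,0,0],"delta_rot":[0,0,0],"fingers":1}]' --grip_force 60

```text
clock: 9.95
eef_pos: [568.7, -234.1, 294.4]
eef_rot: [-3.141, -0.786, -0.063]
wrist_force: [-0.8, -0.4, -1.4]
finger_gap: 0.6
```

```bash
cat >> h.py <<'E'
def brushfit(n='wrist',verbose=True):
    "direction of held brush in the tool frame from mask cloud"
    T=Twt();c=shot(n);P=cloud(c)
    best=None
    for m in masks_of('brush',n):
        q=P[m['region']&(c['z_map']>0)];d=np.linalg.norm(np.median(q,0)-T[:3,3])
        if best is None or d<best[0]: best=(d,q,m['confidence'])
    q=best[1]; q=q[np.linalg.norm(q-T[:3,3],axis=1)<200]
    t=(q-T[:3,3])@T[:3,:3]   # tool coords
    return c,T,t
def fk(q,k):
    a1,d1,L2,a3,L3,L,b=k
    Ry=lambda t:R.from_euler('y',t).as_matrix();Rz=lambda t:R.from_euler('z',t).as_matrix()
    A=Rz(q[0]);p=A@[a1,b,d1];A=A@Ry(q[1]);p=p+A@[0,0,L2];A=A@Ry(q[2]);p=p+A@[a3,0,L3];A=A@Rz(q[3])@Ry(q[4]);p=p+A@[0,0,L];A=A@Rz(q[5])
    return p,np.c_[A[:,1],-A[:,0],A[:,2]]
E
python3 - <<'E'
from h import *
np.set_printoptions(precision=3,suppress=True)
s=manip.read_state();print(s['joints'],s['eef_pos'],s['eef_rot'],s['finger_gap'])
D=np.load('D.npy');D=np.vstack([D,np.r_[s['joints'],s['eef_pos']],np.r_[-.78,.05,2.2,1.15,.54,-.07,470.02,-227.73,129.41]]);np.save('D.npy',D)
from scipy.optimize import least_squares
k0=np.array([0,200,500,0,500,300,30.]);w=np.array([1]*4+[.05])
f=lambda k:np.concatenate([(fk(r[:6],k)[0]-r[6:])*a for r,a in zip(D,w)]+[(k-k0)*.002])
r=least_squares(f,k0);print(r.x,r.fun[:15]);np.save('k.npy',r.x)
np.set_printoptions(precision=1,suppress=True)
for n in['scene','wrist']:
    c=shot(n)
    for t in ['brush','brush_grip','brush_tip']:
        print(n,t,[(round(d['confidence'],2),tw(c,d['at'])) for d in tip_of(t,n)[:6] if abs(tw(c,d['at'])[1]+238)<40])
c,T,t=brushfit()
for a in range(-60,180,20):
    u=(t@R.from_euler('y',0).as_matrix())
    along=(t[:,0]+t[:,2])*.7071; up=(t[:,0]-t[:,2])*.7071
    m=(along>a)&(along<a+20)
    if m.sum()>5: print(a,m.sum(),np.median(along[m]),np.median(up[m]),np.percentile(up[m],95),np.percentile(t[m,1],[3,97]))
E
```

```text
[-0.626  0.013  1.809  0.614  0.716  0.662] [ 568.736 -234.077  294.39 ] [-3.141 -0.786 -0.063] 0.5684313298089494
[  0.351 221.034 423.661  40.574 447.305 282.919  36.769] [-0.043 -0.028  0.044  0.005  0.026  0.001  0.015  0.004 -0.008 -0.003
  0.017 -0.047  0.076 -0.013  0.177]
scene brush [(0.59, array([ 610.2, -233.6,    1.7]))]
scene brush_grip [(0.59, array([ 557.8, -226.9,   15.5]))]
scene brush_tip [(0.83, array([ 707.4, -240.7,   15.5]))]
wrist brush []
wrist brush_grip [(0.6, array([ 564. , -225.8,   11.9]))]
wrist brush_tip []
```

The FK model now fits to under 0.1 mm. The brush slipped out during the lift (gap 0.6), so I'll find it again and check joint feasibility for what follows.

```bash
cat >> h.py <<'E'
from scipy.optimize import least_squares
LO=np.array([-3.03,-.79,.23,-1.04,0,-2.55]);HI=np.array([3.03,2.21,2.52,4.18,3.07,2.55])
def ik(pos,Rt,q0):
    k=np.load('k.npy')
    def f(q):
        p,A=fk(q,k);return np.r_[(p-pos)/100,R.from_matrix(A.T@Rt).as_rotvec()]
    r=least_squares(f,np.clip(q0,LO+1e-3,HI-1e-3),bounds=(LO,HI));return r.x,np.abs(r.fun).max()
E
python3 - <<'E'
from h import *
np.set_printoptions(precision=2,suppress=True)
for n in['top','scene','wrist']:
    c=shot(n)
    if n=='scene': save(c,'s3.png',(200,140,500,320),2.6)
    P=cloud(c)
    for t in ['brush','brush_grip','brush_tip']:
        print(n,t,[(round(d['confidence'],2),tw(c,d['at'])) for d in tip_of(t,n)[:6] if abs(tw(c,d['at'])[1]+238)<50])
    for m in masks_of('brush',n):
        q=P[m['region']&(c['z_map']>0)]
        if abs(np.median(q[:,1])+238)>40: continue
        q=q[q[:,2]>12]
        (cx,cy),(w,h),a=cv2.minAreaRect(q[:,:2].astype(np.float32));print(n,(cx,cy),w,h,a,q.min(0),q.max(0))
s=manip.read_state();q=s['joints']
print('beaker')
for psi in(-40,-20,-5,10,25):
  for z in(310,175):
    for q4 in(0,1,2):
        x,e=ik(np.array([636,-32,z]),lean(psi,45,1),np.r_[-.2,.2,1.8,q4,.6,-1.5])
        if e<1e-3: print(psi,z,x)
print('tray')
for q4 in(-.5,0,.5,1.5,3):
  for sgn in(1,-1):
    x,e=ik(np.array([530,315,40]),lean(6,45,sgn),np.r_[.4,.3,1.9,q4,.6,-sgn])
    if e<1e-3: print(sgn,x)
E
```

```text
top brush []
top brush_grip [(0.59, array([ 560.6 , -223.58,   14.99]))]
top brush_tip [(0.92, array([ 702.97, -241.7 ,   19.94]))]
top (629.612548828125, -231.51806640625) 33.90412139892578 153.28895568847656 87.73574829101562 [ 553.35 -250.64   12.07] [ 706.19 -216.14   42.7 ]
scene brush [(0.98, array([ 610.68, -228.72,    1.19]))]
scene brush_grip [(0.74, array([ 560.7 , -226.07,   16.95]))]
scene brush_tip [(0.55, array([ 703.65, -241.18,   19.94]))]
scene (612.468505859375, -235.46131896972656) 33.67756652832031 194.21067810058594 85.72974395751953 [ 515.79 -257.93   12.39] [ 708.83 -213.75   39.73]
wrist brush []
wrist brush_grip [(0.71, array([ 563.07, -224.46,   13.23]))]
wrist brush_tip []
wrist (543.6582641601562, -228.6775360107422) 5.999392032623291 42.909847259521484 86.38676452636719 [ 522.42 -232.96   22.73] [ 564.98 -224.54   32.9 ]
beaker
-40 310 [ 0.12  0.14  1.63 -0.72  0.91 -0.43]
-40 310 [ 0.12  0.14  1.63 -0.72  0.91 -0.43]
-40 310 [ 0.12  0.14  1.63 -0.72  0.91 -0.43]
-40 175 [ 0.12  0.29  1.79 -0.93  0.7  -0.12]
-40 175 [ 0.12  0.29  1.79 -0.93  0.7  -0.12]
-40 175 [ 0.12  0.29  1.79 -0.93  0.7  -0.12]
-20 310 [-0.    0.04  1.74 -0.41  0.64 -0.98]
-20 310 [-0.    0.04  1.74 -0.41  0.64 -0.98]
-20 310 [-0.    0.04  1.74 -0.41  0.64 -0.98]
-20 175 [-0.    0.2   1.91 -0.72  0.37 -0.63]
-20 175 [-0.    0.2   1.91 -0.72  0.37 -0.63]
-20 175 [-0.    0.2   1.91 -0.72  0.37 -0.63]
-5 310 [-0.12  0.02  1.77  0.04  0.57 -1.63]
-5 310 [-0.12  0.02  1.77  0.04  0.57 -1.63]
-5 310 [-0.12  0.02  1.77  0.04  0.57 -1.63]
-5 175 [-0.12  0.17  1.94  0.09  0.25 -1.68]
-5 175 [-0.12  0.17  1.94  0.09  0.25 -1.68]
-5 175 [-0.12  0.17  1.94  0.09  0.25 -1.68]
10 310 [-0.23  0.03  1.75  0.47  0.67 -2.25]
10 310 [-0.23  0.03  1.75  0.47  0.67 -2.25]
10 310 [-0.23  0.03  1.75  0.47  0.67 -2.25]
tray
```

View pics/s3.png

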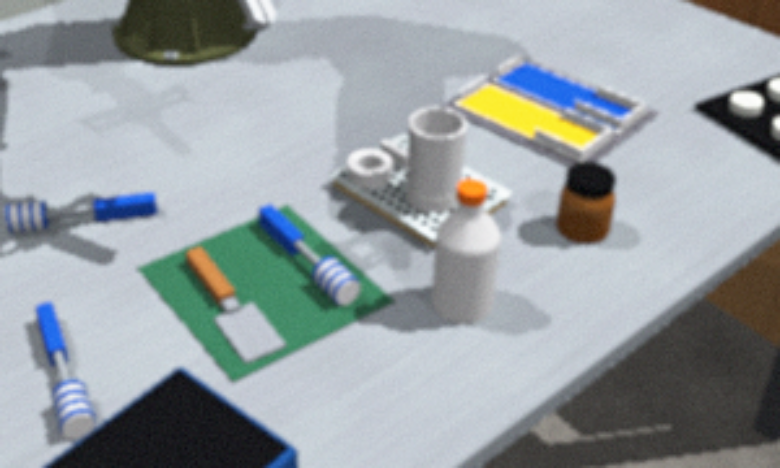

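```bash
python3 - <<'E'
from h import *
np.set_printoptions(precision=2,suppress=True)
def best(pos,Rt,seeds):
    o=None
    for s in seeds:
        x,e=ik(np.array(pos,float),Rt,np.array(s))
        m=np.minimum(x-LO,HI-x).min()
        if e<1e-3 and (o is None or m>o[0]): o=(m,x)
    return o
for a in(20,25,30,35,40,45):
    print('LEAN',a)
    for s in(-1,1):
        sd=[[y,.3,1.9,q4,.6,q6] for y in(-.4,.3) for q4 in(-.5,.5,1.5) for q6 in(-1.5,0,1.5)]
        print(s,'mat',best([560,-226,24],lean(-6,a,s),sd),'\n  tray',[best([x,315,30],lean(7,a,s),sd) for x in(520,)],'\n trayhi',best([520,315,200],lean(7,a,s),sd))
        for psi in(-30,-12,5): print('   bk',psi,best([636,-32,300],lean(psi,90-a,-s),sd),best([636,-32,170],lean(psi,90-a,-s),sd))
E
```

```text
LEAN 20
-1 mat (np.float64(0.5852976594142008), array([-0.51,  0.46,  1.79,  0.25,  0.59,  0.98])) 
  tray [(np.float64(0.36834619547752423), array([ 0.55,  0.46,  1.76, -0.25,  0.61,  2.18]))] 
 trayhi (np.float64(0.4755378160959962), array([ 0.55,  0.24,  1.62, -0.17,  0.97,  2.07]))
   bk -30 None None
   bk -12 (np.float64(0.17267910402002862), array([-0.04,  0.  ,  2.07,  4.01,  0.21,  0.78])) (np.float64(0.36114726433506394), array([-0.04,  0.26,  2.16,  3.47,  0.52,  1.34]))
   bk 5 None (np.float64(0.3574917058048075), array([-0.25,  0.26,  2.16,  2.54,  0.57,  1.98]))
1 mat (np.float64(0.39263962398377394), array([-0.51,  0.46,  1.79,  0.25,  0.59, -2.16])) 
  tray [(np.float64(0.6119907619103979), array([ 0.55,  0.46,  1.76, -0.25,  0.61, -0.96]))] 
 trayhi (np.float64(0.8669330880476664), array([ 0.55,  0.24,  1.62, -0.17,  0.97, -1.07]))
   bk -30 None None
   bk -12 (np.float64(0.1726791045824827), array([-0.04,  0.  ,  2.07,  4.01,  0.21, -2.37])) (np.float64(0.3611472640991309), array([-0.04,  0.26,  2.16,  3.47,  0.52, -1.8 ]))
   bk 5 (np.float64(0.33614251848497007)
[... 5151 characters left out ...]
0.2 ,  0.18,  1.94,  0.67,  0.32, -2.42]))
1 mat (np.float64(1.1821293721681059e-08), array([-0.61,  0.43,  2.07,  1.78,  0.35,  2.55])) 
  tray [None] 
 trayhi (np.float64(0.24272056946234388), array([ 0.65,  0.12,  1.92, -0.8 ,  0.52, -0.45]))
   bk -30 (np.float64(0.05378898459515247), array([ 0.07,  0.09,  1.71, -0.62,  0.75,  2.5 ])) None
   bk -12 (np.float64(0.5626410321013132), array([-0.06,  0.03,  1.78, -0.2 ,  0.56,  1.84])) (np.float64(0.2644227747076246), array([-0.06,  0.18,  1.93, -0.41,  0.26,  2.07]))
   bk 5 (np.float64(0.5990417848677484), array([-0.2 ,  0.03,  1.78,  0.36,  0.6 ,  1.07])) (np.float64(0.32461482006294384), array([-0.2 ,  0.18,  1.94,  0.67,  0.32,  0.72]))
```

```bash
python3 - <<'E'
from h import *
T=Twt();Q=T[:3,:3];rz=lambda a:R.from_euler('z',a,degrees=True).as_matrix()
plan([([560,-230,290],Q@rz(-60),6),([550,-226,240],Q@rz(-120),6),([534,-222.5,100],lean(-6.5,25,1),8)],-1)
E
```

```text
[{"travel":[-1.5,-0.5,-0.5],"delta_rot":[0.0,0.0,-10.0],"fingers":-1},
{"travel":[-1.5,-1.0,-0.5],"delta_rot":[0.0,0.0,-10.0],"fingers":-1},
{"travel":[-1.5,-1.0,-0.5],"delta_rot":[0.0,0.0,-10.0],"fingers":-1},
{"travel":[-1.0,-1.5,-0.5],"delta_rot":[0.0,0.0,-10.0],"fingers":-1},
{"travel":[-1.0,-1.5,-0.5],"delta_rot":[0.0,0.0,-10.0],"fingers":-1},
{"travel":[-0.5,-1.5,-0.5],"delta_rot":[0.0,0.0,-10.0],"fingers":-1},
{"travel":[-3.0,-6.5,4.5],"delta_rot":[0.0,0.0,-10.0],"fingers":-1},
{"travel":[-2.0,-7.0,4.5],"delta_rot":[0.0,0.0,-10.0],"fingers":-1},
{"travel":[-0.5,-7.0,5.0],"delta_rot":[0.0,0.0,-10.0],"fingers":-1},
{"travel":[0.5,-7.0,4.5],"delta_rot":[0.0,0.0,-10.0],"fingers":-1},
{"travel":[1.5,-7.0,5.0],"delta_rot":[0.0,0.0,-10.0],"fingers":-1},
{"travel":[3.0,-6.5,4.5],"delta_rot":[0.0,0.0,-10.0],"fingers":-1},
{"travel":[7.0,-12.0,11.0],"delta_rot":[1.5,2.2,-7.1],"fingers":-1},
{"travel":[8.0,-10.5,11.5],"delta_rot":[1.5,2.1,-7.1],"fingers":-1},
{"travel":[9.0,-9.0,12.0],"delta_rot":[1.5,2.2,-7.1],"fingers":-1},
{"travel":[9.5,-7.5,12.5],"delta_rot":[1.5,2.1,-7.1],"fingers":-1},
{"travel":[10.0,-6.0,13.5],"delta_rot":[1.5,2.2,-7.1],"fingers":-1},
{"travel":[10.0,-4.5,13.5],"delta_rot":[1.5,2.1,-7.2],"fingers":-1},
{"travel":[10.0,-3.0,14.5],"delta_rot":[1.5,2.2,-7.1],"fingers":-1},
{"travel":[10.0,-1.5,14.5],"delta_rot":[1.5,2.1,-7.2],"fingers":-1}]
end [ 534.  -222.3  100.1]
```

Emit:
send_rows --plan '[{"travel":[-1.5,-0.5,-0.5],"delta_rot":[0.0,0.0,-10.0],"fingers":-1},{"travel":[-1.5,-1.0,-0.5],"delta_rot":[0.0,0.0,-10.0],"fingers":-1},{"travel":[-1.5,-1.0,-0.5],"delta_rot":[0.0,0.0,-10.0],"fingers":-1},{"travel":[-1.0,-1.5,-0.5],"delta_rot":[0.0,0.0,-10.0],"fingers":-1},{"travel":[-1.0,-1.5,-0.5],"delta_rot":[0.0,0.0,-10.0],"fingers":-1},{"travel":[-0.5,-1.5,-0.5],"delta_rot":[0.0,0.0,-10.0],"fingers":-1},{"travel":[-3.0,-6.5,4.5],"delta_rot":[0.0,0.0,-10.0],"fingers":-1},{"travel":[-2.0,-7.0,4.5],"delta_rot":[0.0,0.0,-10.0],"fingers":-1},{"travel":[-0.5,-7.0,5.0],"delta_rot":[0.0,0.0,-10.0],"fingers":-1},{"travel":[0.5,-7.0,4.5],"delta_rot":[0.0,0.0,-10.0],"fingers":-1},{"travel":[1.5,-7.0,5.0],"delta_rot":[0.0,0.0,-10.0],"fingers":-1},{"travel":[3.0,-6.5,4.5],"delta_rot":[0.0,0.0,-10.0],"fingers":-1},{"travel":[7.0,-12.0,11.0],"delta_rot":[1.5,2.2,-7.1],"fingers":-1},{"travel":[8.0,-10.5,11.5],"delta_rot":[1.5,2.1,-7.1],"fingers":-1},{"travel":[9.0,-9.0,12.0],"delta_rot":[1.5,2.2,-7.1],"fingers":-1},{"travel":[9.5,-7.5,12.5],"delta_rot":[1.5,2.1,-7.1],"fingers":-1},{"travel":[10.0,-6.0,13.5],"delta_rot":[1.5,2.2,-7.1],"fingers":-1},{"travel":[10.0,-4.5,13.5],"delta_rot":[1.5,2.1,-7.2],"fingers":-1},{"travel":[10.0,-3.0,14.5],"delta_rot":[1.5,2.2,-7.1],"fingers":-1},{"travel":[10.0,-1.5,14.5],"delta_rot":[1.5,2.1,-7.2],"fingers":-1}]'

```text
clock: 13.7
eef_pos: [534.0, -222.4, 99.7]
eef_rot: [-3.139, 0.435, 3.033]
wrist_force: [0.4, -0.4, 0.1]
finger_gap: 93.8
```

```bash
python3 - <<'E'
from h import *
np.set_printoptions(precision=2,suppress=True)
s=manip.read_state();print(s['joints'],s['eef_pos'],s['eef_rot'],s['clock'])
c=shot('wrist');save(c,'w3.png')
for t in ['brush','brush_grip','brush_tip']:
    print(t,[(round(d['confidence'],2),tw(c,d['at'])) for d in tip_of(t,'wrist')[:6] if abs(tw(c,d['at'])[1]+238)<50])
P=cloud(c).reshape(-1,3)
for a in range(500,720,20):
    m=(P[:,0]>a)&(P[:,0]<a+20)&(abs(P[:,1]+231)<30);q=P[m];h=q[(q[:,2]>18)&(q[:,2]<45)]
    if len(h)>10:print(a,len(h),np.percentile(h,[2,50,98],axis=0)[:,1:].ravel())
E
```

```text
[-0.54  0.26  1.88  0.3   0.63 -2.22] [ 533.98 -222.43   99.65] [-3.14  0.44  3.03] 13.7
brush [(0.59, array([ 603.94, -226.84,    5.69]))]
brush_grip [(0.95, array([ 563.22, -224.55,   12.25]))]
brush_tip [(0.91, array([ 711.3 , -243.16,   23.59]))]
500 168 [-229.33   18.65 -221.02   25.91 -212.1    31.23]
520 410 [-231.07   27.57 -221.39   30.96 -211.74   32.55]
540 353 [-233.6    27.44 -223.68   31.   -213.8    32.28]
560 290 [-235.17   29.11 -225.78   31.15 -216.43   32.3 ]
580 203 [-237.37   28.09 -227.49   30.95 -218.2    32.21]
600 112 [-235.45   22.66 -230.21   25.44 -225.42   27.03]
620 102 [-237.     22.17 -232.22   25.47 -227.21   27.01]
640 406 [-251.46   18.83 -234.96   27.07 -219.6    38.71]
660 221 [-253.34   26.11 -235.31   35.96 -219.6    39.46]
680 15 [-255.51   24.98 -221.77   26.09 -220.23   33.3 ]
```

View pics/w3.png

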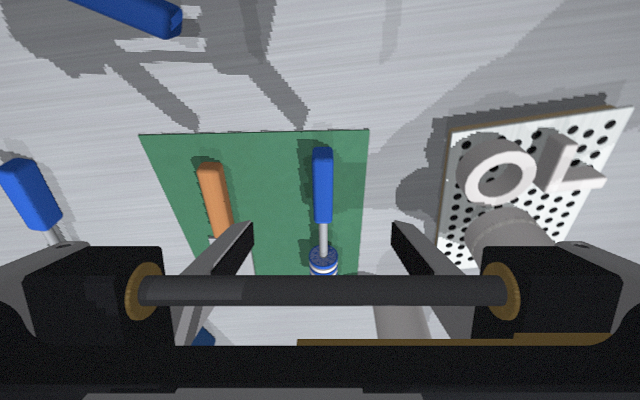

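The wrist view shows the brush handle centred between the open fingers (column 322, rows 150–220), clear of the scraper and plate.

Emit:
send_rows --plan '[{"travel":[-1,0.5,20],"delta_rot":[0,0,0],"fingers":-1},{"travel":[-1,0,20],"delta_rot":[0,0,0],"fingers":-0.3},{"travel":[-1,0,20],"delta_rot":[0,0,0],"fingers":-0.3},{"travel":[0,0,14],"delta_rot":[0,0,0],"fingers":-0.3},{"travel":[0,0,9.5],"delta_rot":[0,0,0],"fingers":-0.3},{"travel":[0,0,0],"delta_rot":[0,0,0],"fingers":0.4},{"travel":[0,0,0],"delta_rot":[0,0,0],"fingers":1},{"travel":[0,0,0],"delta_rot":[0,0,0],"fingers":1},{"travel":[0,0,0],"delta_rot":[0,0,0],"fingers":1},{"travel":[0,0,0],"delta_rot":[0,0,0],"fingers":1},{"travel":[0,0,0],"delta_rot":[0,0,0],"fingers":1}]' --grip_force 30

```text
clock: 15.28
eef_pos: [571.8, -226.1, 25.8]
eef_rot: [3.142, 0.437, 3.029]
wrist_force: [0.3, 0.1, -0.7]
finger_gap: 4.5
```

```bash
python3 - <<'E'
from h import *
np.set_printoptions(precision=2,suppress=True)
s=manip.read_state();print(s['finger_gap'],s['eef_pos'])
c=shot('wrist');c2=shot('scene')
P=cloud(c).reshape(-1,3)
for a in range(500,660,20):
    m=(P[:,0]>a)&(P[:,0]<a+20)&(abs(P[:,1]+231)<45);q=P[m];h=q[(q[:,2]>12)&(q[:,2]<65)]
    if len(h)>10:print(a,len(h),np.percentile(h,[2,50,98],axis=0)[:,1:].ravel())
a=cv2.resize(c['color'],(512,320));b=cv2.resize(c2['color'][160:300,220:444],(512,320))
cv2.imwrite('pics/m4.png',np.vstack([a,b])[:,:,::-1][:600])
E
```

```text
4.503547489258805 [ 571.82 -226.12   25.83]
500 497 [-229.32   12.42 -221.11   23.46 -212.14   30.88]
520 867 [-230.95   24.56 -221.07   30.92 -211.31   32.38]
540 1336 [-236.15   28.44 -223.34   32.38 -210.16   63.92]
560 206 [-233.47   28.44 -225.27   31.2  -215.39   52.7 ]
580 84 [-230.22   30.17 -227.49   31.26 -225.06   32.07]
600 122 [-233.87   24.78 -230.23   25.85 -226.78   26.85]
620 53 [-235.3    24.65 -231.83   25.77 -228.44   27.17]
640 44 [-242.56   37.58 -236.06   38.64 -229.07   39.86]
```

View pics/m4.png

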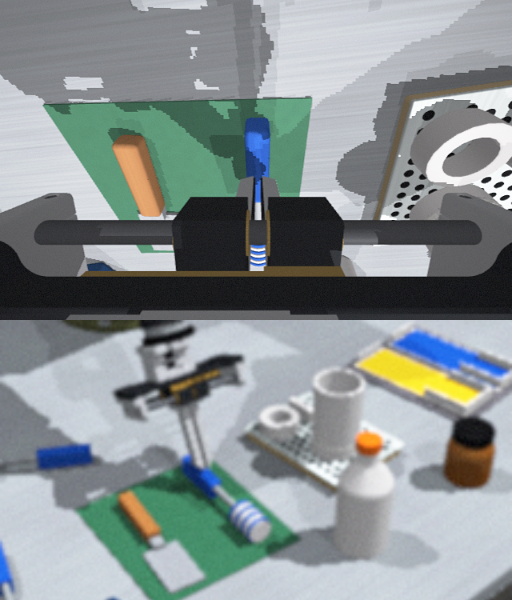

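The pictures show the handle between the fingers, but the fingers look splayed toward their tips. I'll test whether a lighter grip brings the gap nearer to 20 mm.

Emit:
send_rows --plan '[{"travel":[0,0,0],"delta_rot":[0,0,0],"fingers":0.45},{"travel":[0,0,0],"delta_rot":[0,0,0],"fingers":0.45},{"travel":[0,0,0],"delta_rot":[0,0,0],"fingers":0.45},{"travel":[0,0,0],"delta_rot":[0,0,0],"fingers":0.45}]' --grip_force 8

```text
clock: 15.88
eef_pos: [571.8, -226.1, 25.7]
eef_rot: [3.142, 0.437, 3.029]
wrist_force: [-0.8, 0.3, -0.4]
finger_gap: 26.0
```

Emit:
send_rows --plan '[{"travel":[0,0,0],"delta_rot":[0,0,0],"fingers":1},{"travel":[0,0,0],"delta_rot":[0,0,0],"fingers":1},{"travel":[0,0,0],"delta_rot":[0,0,0],"fingers":1},{"travel":[0,0,0],"delta_rot":[0,0,0],"fingers":1},{"travel":[0,0,0],"delta_rot":[0,0,0],"fingers":1}]'

```text
clock: 16.5
eef_pos: [571.8, -226.1, 25.8]
eef_rot: [3.142, 0.437, 3.029]
wrist_force: [0.0, -0.3, -0.2]
finger_gap: 0.4
```

```bash
python3 - <<'E'
from h import *
s=manip.read_state();print(s['finger_gap'],s['eef_pos'])
c=shot('wrist');save(c,'w5.png',(220,130,420,300),4)
E
```

```text
0.4290389693865552 [ 571.79954352 -226.11398514   25.75220429]
```

View pics/w5.png

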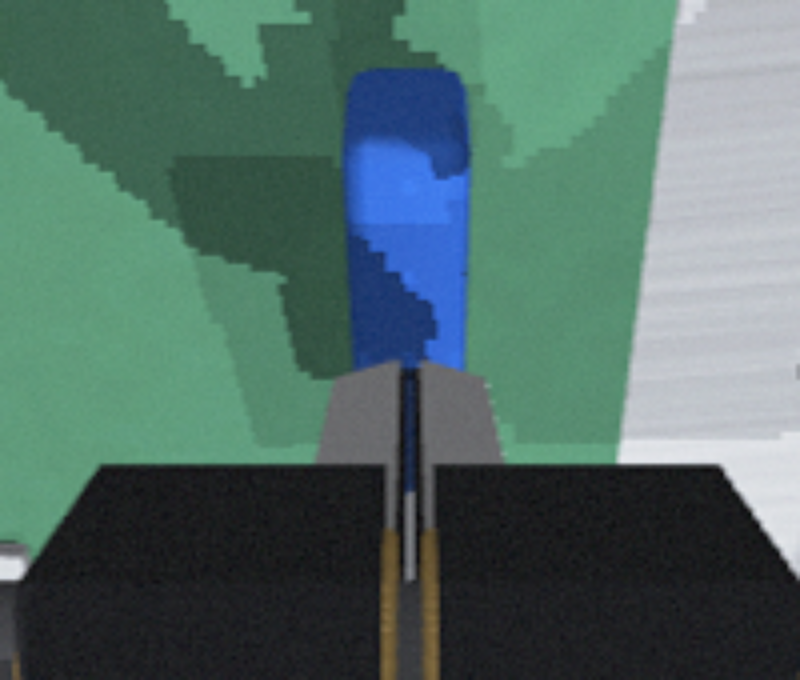

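```bash
python3 - <<'E'
from h import *
np.set_printoptions(precision=1,suppress=True,linewidth=150)
T=Twt();c=shot('wrist');P=cloud(c)
t=(P-T[:3,3])@T[:3,:3]
for v in range(216,250,3):
    print(v,[ (t[v,u]) for u in(306,314,330,336)],P[v,310])
print('mat z',np.median(P[150:170,255:280,2]), 'handle', P[185,320])
print(manip.tip_reach,[a for a in dir(manip) if a[0]!='_'])
E
```

```text
216 [array([  0.3, -12.4,  24.4]), array([ 10.9,  -4.8, -11.3]), array([ 10.9,   6.2, -11.4]), array([-0. , 12.2, 25.2])] [ 556.6 -232.    31.1]
219 [array([ -2.4, -12.4,  24.6]), array([  8.6,  -4.8, -10.8]), array([  8.5,   6.2, -10.4]), array([-3.1, 12.3, 26.8])] [ 560.2 -232.5   30.2]
222 [array([ -5.9, -12.6,  27.5]), array([  8.8,  -4.6, -18.3]), array([  9.3,   5.9, -19.6]), array([-6.1, 12.4, 28. ])] [ 554.5 -231.4   39.5]
225 [array([  8.5,  -9.6, -23.5]), array([  9. ,  -4.4, -25. ]), array([  9. ,   5.8, -24.9]), array([  8.8,   9.7, -24.4])] [ 552.7 -231.    44.3]
228 [array([  9.2,  -9.1, -31.4]), array([  8.9,  -4.2, -30.4]), array([  8.9,   5.6, -30.6]), array([  9. ,   9.3, -30.9])] [ 550.  -230.4   49.9]
231 [array([  9. ,  -8.9, -36.3]), array([  9.2,  -4.1, -36.7]), array([  9.1,   5.5, -36.5]), array([  8.6,   9.1, -35.2])] [ 547.4 -229.8   55.2]
234 [array([  9.1,  -8.5, -41.8]), array([  9.1,  -3.9, -41.7]), array([  9.2,   5.3, -42.1]), array([  9. ,   8.8, -41.5])] [ 544.7 -229.3   60.3]
237 [array([  8.7,  -8.4, -45.3]), array([  9.3,  -3.8, -47.1]), array([  8.8,   5.2, -45.7]), array([  9.3,   8.5, -47. ])] [ 543.2 -228.9   64.2]
240 [array([  8.8,  -8.1, -50.2]), array([  9.3,  -3.7, -51.5]), array([  9.1,   5.1, -51.1]), array([  8.9,   8.4, -50.6])] [ 541.4 -228.5   68.3]
243 [array([  9.2,  -7.8, -55.5]), array([  9.1,  -3.5, -55.3]), array([  8.5,   5. , -54. ]), array([  9. ,   8.1, -55.1])] [ 539.5 -228.1   72.2]
246 [array([  32.9,   -4.1, -116.1]), array([  32.6,   -1.7, -115.6]), array([  33.1,    3.1, -116.6]), array([  33. ,    4.8, -116.5])] [ 492.6 -220.   117.6]
249 [array([  32.9,   -3.9, -118.5]), array([  32.9,   -1.6, -118.4]), array([  33. ,    3. , -118.6]), array([  33. ,    4.7, -118.7])] [ 492.  -219.8  119.3]
mat z 3.245710452337036 handle [ 531.8 -222.1   30.9]
19.0 ['Unreachable', 'read_state', 'sign_off', 'tip_reach']
```

The fingers shut above the handle. The wrist depth puts the real fingertips near tool z≈-18 and the gripper body near -115, where +19 and -78 were expected. The actual grasp point is therefore about 37 mm behind the reported TCP. I'll plan with that offset.

```bash
cat >> h.py <<'E'
OFF=37.
def planE(segs,f,T=None):
    T=Twt() if T is None else T;o=[];Q=T[:3,:3]
    for p,Rt,n in segs:
        Q=Q if Rt is None else Rt
        o.append((None if p is None else np.array(p,float)+OFF*Q[:,2],Q,n))
    T=plan(o,f,T);print('eff end',np.round(T[:3,3]-OFF*T[:3,2],1));return T
def best(pos,Rt,seeds):
    o=None
    for s in seeds:
        x,e=ik(np.array(pos,float)+OFF*Rt[:,2],Rt,np.array(s));m=np.minimum(x-LO,HI-x).min()
        if e<1e-3 and (o is None or m>o[0]): o=(round(m,2),x)
    return o
SD=[[y,.3,1.9,q4,.6,q6] for y in(-.4,.3) for q4 in(-.5,.5,1.5) for q6 in(-1.5,0,1.5)]
E
python3 - <<'E'
from h import *
np.set_printoptions(precision=2,suppress=True)
for a in(25,35,45):
    print('LEAN',a)
    for s in(-1,1):
        print(s,'mat',best([570,-226,24],lean(-6,a,s),SD),best([570,-226,290],lean(-6,a,s),SD),'\n  tray',best([525,315,30],lean(7,a,s),SD),best([525,315,200],lean(7,a,s),SD))
        for psi in(-20,-5,10): print('   bk',psi,best([636,-32,300],lean(psi,90-a,-s),SD),best([636,-32,170],lean(psi,90-a,-s),SD))
E
```

```text
LEAN 25
-1 mat (np.float64(0.43), array([-0.5 ,  0.54,  1.8 ,  0.4 ,  0.43,  0.84])) (np.float64(0.95), array([-0.5 ,  0.19,  1.57,  0.2 ,  0.98,  1.1 ])) 
  tray (np.float64(0.22), array([ 0.55,  0.53,  1.78, -0.41,  0.46,  2.33])) (np.float64(0.41), array([ 0.55,  0.28,  1.67, -0.25,  0.8 ,  2.14]))
   bk -20 None (np.float64(0.22), array([0.02, 0.34, 2.02, 3.96, 0.46, 0.97]))
   bk -5 (np.float64(0.05), array([-0.12,  0.08,  1.97,  2.46,  0.05,  2.24])) (np.float64(0.37), array([-0.12,  0.31,  2.06,  3.06,  0.37,  1.63]))
   bk 10 None (np.float64(0.32), array([-0.26,  0.33,  2.04,  2.23,  0.5 ,  2.23]))
1 mat (np.float64(0.25), array([-0.5 ,  0.54,  1.8 ,  0.4 ,  0.43, -2.3 ])) (np.float64(0.5), array([-0.5 ,  0.19,  1.57,  0.2 ,  0.98, -2.05])) 
  tray (np.float64(0.46), array([ 0.55,  0.53,  1.78, -0.41,  0.46, -0.81])) (np.float64(0.79), array([ 0.55,  0.28,  1.67, -0.25,  0.8 , -1.  ]))
   bk -20 None (np.float64(0.22), array([ 0.02,  0.34,  2.02,  3.96,  0.46, -2.17]))
   bk -5 (np.float64(0.05), array([-0.12,  0.08,  1.97,  2.46,  0.05, -0.9 ])) (np.float64(0.37), array([-0
[... 1694 characters left out ...]
 ]))
   bk 10 (np.float64(0.27), array([-0.21,  0.12,  1.74,  0.5 ,  0.59, -2.28])) None
1 mat (np.float64(0.07), array([-0.56,  0.54,  1.98,  1.88,  0.34,  2.48])) (np.float64(0.14), array([-0.56,  0.08,  1.81,  0.59,  0.6 , -2.41])) 
  tray None (np.float64(0.19), array([ 0.61,  0.22,  1.88, -0.85,  0.46, -0.42]))
   bk -20 (np.float64(0.36), array([-0.02,  0.13,  1.73, -0.44,  0.57,  2.19])) None
   bk -5 (np.float64(0.49), array([-0.12,  0.11,  1.76,  0.04,  0.49,  1.51])) (np.float64(0.19), array([-0.12,  0.27,  1.9 ,  0.11,  0.19,  1.44]))
   bk 10 (np.float64(0.59), array([-0.21,  0.12,  1.74,  0.5 ,  0.59,  0.87])) (np.float64(0.35), array([-0.21,  0.28,  1.88,  0.88,  0.35,  0.44]))
```

Emit:
send_rows --plan '[{"travel":[0,0,0],"delta_rot":[0,0,0],"fingers":-0.3},{"travel":[0,0,-3],"delta_rot":[0,0,0],"fingers":-0.3},{"travel":[0,0,0],"delta_rot":[0,0,0],"fingers":-0.3},{"travel":[0,0,0],"delta_rot":[0,0,0],"fingers":-0.3},{"travel":[1,0,12],"delta_rot":[0,0,0],"fingers":-0.3},{"travel":[1,0,12],"delta_rot":[0,0,0],"fingers":-0.3},{"travel":[0,0,10],"delta_rot":[0,0,0],"fingers":-0.3},{"travel":[0,0,5],"delta_rot":[0,0,0],"fingers":-0.3},{"travel":[0,0,0],"delta_rot":[0,0,0],"fingers":-0.3},{"travel":[0,0,0],"delta_rot":[0,0,0],"fingers":0.4},{"travel":[0,0,0],"delta_rot":[0,0,0],"fingers":1},{"travel":[0,0,0],"delta_rot":[0,0,0],"fingers":1},{"travel":[0,0,0],"delta_rot":[0,0,0],"fingers":1},{"travel":[0,0,0],"delta_rot":[0,0,0],"fingers":1}]' --grip_force 40

```text
clock: 18.35
eef_pos: [586.6, -228.4, -6.3]
eef_rot: [-3.14, 0.44, 3.029]
wrist_force: [0.7, 0.1, 10.8]
finger_gap: 19.6
```

Emit:
send_rows --plan '[{"travel":[-2,0,-4.5],"delta_rot":[0,0,0],"fingers":1},{"travel":[-4,0,-9],"delta_rot":[0,0,0],"fingers":1},{"travel":[-8.5,0,-18],"delta_rot":[0,0,0],"fingers":1},{"travel":[-10.5,0,-22.5],"delta_rot":[0,0,0],"fingers":1},{"travel":[-10.5,0,-22.5],"delta_rot":[0,0,0],"fingers":1},{"travel":[-10.5,0,-22.5],"delta_rot":[0,0,0],"fingers":1},{"travel":[-10.5,0,-22.5],"delta_rot":[0,0,0],"fingers":1},{"travel":[-10.5,0,-22.5],"delta_rot":[0,0,0],"fingers":1},{"travel":[-10.5,0,-22.5],"delta_rot":[0,0,0],"fingers":1},{"travel":[-10.5,0,-22.5],"delta_rot":[0,0,0],"fingers":1},{"travel":[-10.5,0,-22.5],"delta_rot":[0,0,0],"fingers":1},{"travel":[-10.5,0,-22.5],"delta_rot":[0,0,0],"fingers":1},{"travel":[-10.5,0,-22.5],"delta_rot":[0,0,0],"fingers":1},{"travel":[-8.5,0,-18],"delta_rot":[0,0,0],"fingers":1},{"travel":[-4,0,-9],"delta_rot":[0,0,0],"fingers":1},{"travel":[-2,0,-4.5],"delta_rot":[0,0,0],"fingers":1}]'

```text
clock: 20.35
eef_pos: [584.6, -227.6, 310.0]
eef_rot: [3.142, 0.436, 3.029]
wrist_force: [-0.5, -0.5, -1.2]
finger_gap: 19.7
```

```bash
cat >> h.py <<'E'
def brushdir(cams=('scene','top'),dmax=170):
    "fit held brush axis: masked cloud within dmax of eff grasp; report net points in tool frame (eff origin)"
    T=Twt();e=T[:3,3]-OFF*T[:3,2]
    for n in cams:
        c=shot(n);P=cloud(c)
        for t in ['brush_grip','brush_tip']:
            for d in tip_of(t,n):
                w=tw(c,d['at'])
                if np.linalg.norm(w-e)<dmax: print(n,t,round(d['confidence'],2),w,'tool',(w-e)@T[:3,:3])
        for m in masks_of('brush',n):
            q=P[m['region']&(c['z_map']>0)];q=q[np.linalg.norm(q-e,axis=1)<dmax]
            if len(q)<40: continue
            u,s,v=np.linalg.svd(q-q.mean(0),full_matrices=False);d=v[0];print(n,'axis',len(q),round(m['confidence'],2),d,'tool',T[:3,:3].T@d)
    print('eff',e)
E
python3 - <<'E'
from h import *
np.set_printoptions(precision=2,suppress=True)
s=manip.read_state();print(s['finger_gap'],s['joints'],s['eef_pos'])
brushdir(('scene','top','wrist'))
T=Twt();Q=T[:3,:3];rz=lambda a:R.from_euler('z',a,degrees=True).as_matrix()
e=T[:3,3]-OFF*T[:3,2]
print(e)
T=planE([(e+[0,20,10],Q@rz(60),6),(e+[20,60,30],Q@rz(120),6),([600,-120,335],lean(10,65,-1),8)],1)
E
```

```text
19.723931401132127 [-0.5   0.16  1.48  0.18  1.1  -2.01] [ 584.61 -227.59  310.01]
scene brush_grip 0.75 [ 554.33 -226.12  332.22] tool [18.04 -1.96  4.09]
scene brush_tip 0.61 [ 706.69 -241.16  334.28] tool [-121.58    0.27   66.9 ]
scene axis 374 0.57 [ 0.99 -0.11  0.04] tool [-0.92  0.    0.39]
top brush_grip 0.66 [ 564.15 -227.17  332.71] tool [ 8.88 -1.89  7.81]
top brush_tip 0.84 [ 705.01 -242.38  335.96] tool [-120.9    -1.13   64.73]
top axis 460 0.56 [-0.99  0.09 -0.09] tool [ 0.94 -0.02 -0.34]
wrist brush_grip 0.56 [ 562.2  -225.05  330.64] tool [11.73 -0.01  8.77]
wrist brush_tip 0.55 [ 607.46 -229.68  316.9 ] tool [-23.7    0.49  40.44]
wrist axis 5762 0.56 [ 0.99 -0.11  0.01] tool [-0.91  0.    0.41]
eff [ 569.08 -225.82  343.54]
[ 569.23 -225.85  343.35]
[{"travel":[-0.5,3.5,-1.5],"delta_rot":[0.0,0.0,10.0],"fingers":1},
{"travel":[0.0,3.5,-1.5],"delta_rot":[0.0,0.0,10.0],"fingers":1},
{"travel":[1.0,3.0,-2.0],"delta_rot":[0.0,0.0,10.0],"fingers":1},
{"travel":[1.5,3.0,-1.5],"delta_rot":[0.0,0.0,10.0],"fingers":1},
{"travel":[2.0,2.5,-2.0],"delta_rot":[0.0,0.0,10.0],"fi
[... 358 characters left out ...]
5,-2.0],"delta_rot":[0.0,0.0,10.0],"fingers":1},
{"travel":[7.5,1.0,-1.5],"delta_rot":[0.0,0.0,10.0],"fingers":1},
{"travel":[7.0,-2.5,3.5],"delta_rot":[-1.2,5.2,5.7],"fingers":1},
{"travel":[6.0,-3.0,4.0],"delta_rot":[-1.2,5.2,5.7],"fingers":1},
{"travel":[5.5,-3.5,4.5],"delta_rot":[-1.2,5.2,5.7],"fingers":1},
{"travel":[4.5,-4.5,5.0],"delta_rot":[-1.2,5.2,5.7],"fingers":1},
{"travel":[4.0,-5.0,5.0],"delta_rot":[-1.3,5.2,5.6],"fingers":1},
{"travel":[3.0,-5.0,5.5],"delta_rot":[-1.2,5.1,5.7],"fingers":1},
{"travel":[1.5,-5.5,5.5],"delta_rot":[-1.3,5.2,5.6],"fingers":1},
{"travel":[1.0,-6.0,5.0],"delta_rot":[-1.2,5.1,5.7],"fingers":1}]
end [ 633.  -114.1  319.4]
eff end [ 600.  -120.   335.1]
```

Emit:
send_rows --plan '[{"travel":[-0.5,3.5,-1.5],"delta_rot":[0,0,10],"fingers":1},{"travel":[0,3.5,-1.5],"delta_rot":[0,0,10],"fingers":1},{"travel":[1,3,-2],"delta_rot":[0,0,10],"fingers":1},{"travel":[1.5,3,-1.5],"delta_rot":[0,0,10],"fingers":1},{"travel":[2,2.5,-2],"delta_rot":[0,0,10],"fingers":1},{"travel":[2,2.5,-1.5],"delta_rot":[0,0,10],"fingers":1},{"travel":[4,6.5,-2],"delta_rot":[0,0,10],"fingers":1},{"travel":[5.5,6,-2],"delta_rot":[0,0,10],"fingers":1},{"travel":[6.5,5,-2],"delta_rot":[0,0,10],"fingers":1},{"travel":[7,4,-2],"delta_rot":[0,0,10],"fingers":1},{"travel":[7.5,2.5,-2],"delta_rot":[0,0,10],"fingers":1},{"travel":[7.5,1,-1.5],"delta_rot":[0,0,10],"fingers":1},{"travel":[7,-2.5,3.5],"delta_rot":[-1.2,5.2,5.7],"fingers":1},{"travel":[6,-3,4],"delta_rot":[-1.2,5.2,5.7],"fingers":1},{"travel":[5.5,-3.5,4.5],"delta_rot":[-1.2,5.2,5.7],"fingers":1},{"travel":[4.5,-4.5,5],"delta_rot":[-1.2,5.2,5.7],"fingers":1},{"travel":[4,-5,5],"delta_rot":[-1.3,5.2,5.6],"fingers":1},{"travel":[3,-5,5.5],"delta_rot":[-1.2,5.1,5.7],"fingers":1},{"travel":[1.5,-5.5,5.5],"delta_rot":[-1.3,5.2,5.6],"fingers":1},{"travel":[1,-6,5],"delta_rot":[-1.2,5.1,5.7],"fingers":1}]'

```text
clock: 23.45
eef_pos: [632.9, -114.4, 319.5]
eef_rot: [-3.136, -1.136, 0.166]
wrist_force: [0.5, -0.0, 0.3]
finger_gap: 19.7
```

```bash
python3 - <<'E'
from h import *
np.set_printoptions(precision=2,suppress=True)
s=manip.read_state();print(s['finger_gap'],s['joints'],s['eef_pos'],s['eef_rot'])
brushdir(('scene','top'))
T=Twt();e=T[:3,3]-OFF*T[:3,2];print('tip pred',e+T[:3,:3]@[-121,0,65.5])
for n in('scene','top'):
    c=shot(n)
    for t in('beaker_rim','beaker_floor','beaker'): print(n,t,[(round(d['confidence'],2),tw(c,d['at'])) for d in tip_of(t,n)[:2]])
    P=cloud(c)
    for m in masks_of('beaker',n)[:1]:
        q=P[m['region']&(c['z_map']>0)];h=q[(q[:,2]>130)&(q[:,2]<140)];print('rim',len(h),h.min(0),h.max(0))
        (a,b),r=cv2.minEnclosingCircle(h[:,:2].astype(np.float32));print(a,b,r)
E
```

```text
19.653273570493745 [-0.48  0.03  1.93  1.36  0.6  -0.06] [ 632.85 -114.43  319.53] [-3.14 -1.14  0.17]
scene brush_grip 0.81 [ 607.57 -119.28  342.32] tool [9.84 0.4  4.06]
scene brush_tip 0.94 [ 606.6  -117.15  197.06] tool [-122.18   -1.51   64.66]
scene axis 502 0.57 [0.01 0.02 1.  ] tool [ 0.91 -0.02 -0.41]
top brush_grip 0.56 [ 609.38 -117.96  343.47] tool [11.73 -0.6   5.4 ]
top brush_tip 0.77 [ 605.6  -120.96  202.75] tool [-117.7     2.05   60.77]
top axis 278 0.58 [-0.07 -0.03 -1.  ] tool [-0.93  0.02  0.36]
eff [ 599.79 -120.2   335.1 ]
tip pred [ 608.25 -119.03  198.62]
scene beaker_rim [(0.67, array([634.6 , -29.83, 136.71]))]
scene beaker_floor [(0.64, array([637.74, -30.65,  24.59]))]
scene beaker [(0.67, array([633.32, -36.25,  20.66])), (0.59, array([548.5 , -65.66,  19.44]))]
rim 91 [602.24 -70.84 130.21] [673.88   4.76 136.79]
639.1122436523438 -33.7734260559082 38.53709411621094
top beaker_rim [(0.85, array([638.21, -33.58, 134.58]))]
top beaker_floor [(0.63, array([636.25, -29.77,  22.19]))]
top beaker [(0.66, array([642.64, -31.69,  20.64])), (0.31, array([604.58, -25.99,  -2.48]))]
rim 97 [601.87 -65.14 130.12] [674.11   1.85 139.9 ]
637.8932495117188 -31.016706466674805 36.30723571777344
```

Brush hangs vertical with its tip at (607,-119,198); the beaker centre is at (637.5,-32). Moving over and down now.

Emit:
send_rows --plan '[{"travel":[2.5,-10,5],"delta_rot":[0,0,0],"fingers":1},{"travel":[4.5,-20,10],"delta_rot":[0,0,0],"fingers":1},{"travel":[5,-20.5,10.5],"delta_rot":[0,0,0],"fingers":1},{"travel":[4.5,-20,10],"delta_rot":[0,0,0],"fingers":1},{"travel":[2.5,-10,5],"delta_rot":[0,0,0],"fingers":1},{"travel":[0,0,0],"delta_rot":[0,0,0],"fingers":1},{"travel":[-9,0,4],"delta_rot":[0,0,0],"fingers":1},{"travel":[-18,0,8.5],"delta_rot":[0,0,0],"fingers":1},{"travel":[-18,0,8.5],"delta_rot":[0,0,0],"fingers":1},{"travel":[-18,0,8.5],"delta_rot":[0,0,0],"fingers":1}]'

```text
clock: 25.6
eef_pos: [663.0, -28.0, 249.6]
eef_rot: [3.141, -1.134, 0.174]
wrist_force: [-0.3, 0.0, -1.0]
finger_gap: 20.2
```

```bash
python3 - <<'E'
from h import *
np.set_printoptions(precision=2,suppress=True)
s=manip.read_state();print(s['joints'],s['wrist_force'])
T=Twt();e=T[:3,3]-OFF*T[:3,2];print('tip pred',e+T[:3,:3]@[-121,0,65.5])
brushdir(('scene',))
c=shot('scene');save(c,'s6.png',(300,130,440,250),5)
print([(round(d['confidence'],2),tw(c,d['at'])) for d in tip_of('beaker_rim','scene')[:2]])
E
```

```text
[-0.26  0.14  1.99  1.77  0.4  -0.41] [-0.26  0.02 -0.97]
tip pred [638.04 -32.4  127.88]
scene brush_grip 0.62 [638.45 -33.39 276.72] tool [13.97  1.06  2.78]
scene brush_tip 0.76 [637.45 -31.82 125.  ] tool [-123.81   -0.68   66.28]
scene axis 421 0.77 [0.01 0.03 1.  ] tool [ 0.91 -0.03 -0.41]
eff [629.97 -33.81 265.23]
[(0.78, array([638.22, -32.62, 135.37])), (0.37, array([635.  , -30.26, 128.12]))]
```

View pics/s6.png

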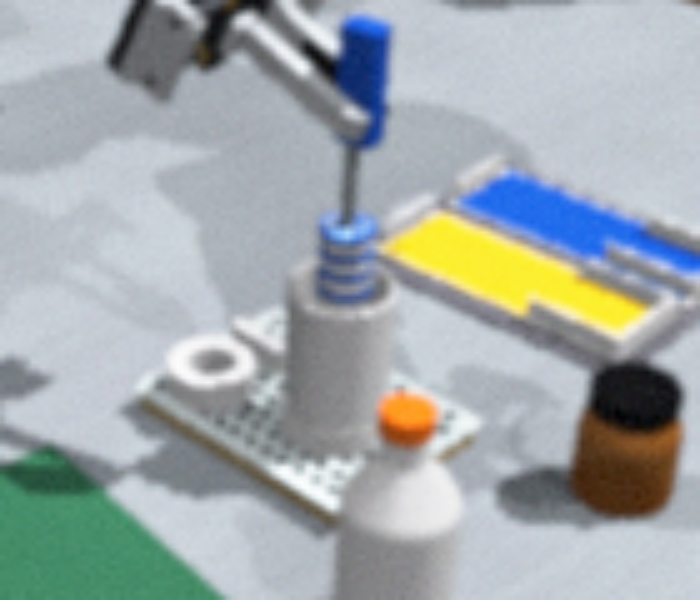

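The head is centred in the mouth (head around (347,265), rim centred at (343,290)). Now the three strokes.

Emit:
send_rows --plan '[{"travel":[-18,0,8.5],"delta_rot":[0,0,0],"fingers":1},{"travel":[-18,0,8.5],"delta_rot":[0,0,0],"fingers":1},{"travel":[-18,0,8.5],"delta_rot":[0,0,0],"fingers":1},{"travel":[-18,0,8.5],"delta_rot":[0,0,0],"fingers":1},{"travel":[-9,0,4],"delta_rot":[0,0,0],"fingers":1},{"travel":[-3.5,0,1.5],"delta_rot":[0,0,0],"fingers":1},{"travel":[0,0,0],"delta_rot":[0,0,0],"fingers":1},{"travel":[0,0,0],"delta_rot":[0,0,0],"fingers":1}]'

```text
clock: 26.9
eef_pos: [663.4, -27.1, 157.6]
eef_rot: [3.141, -1.135, 0.175]
wrist_force: [-0.5, 0.6, -1.0]
finger_gap: 19.9
```

```bash
python3 - <<'E'
from h import *
np.set_printoptions(precision=2,suppress=True)
s=manip.read_state();print(s['joints'],s['wrist_force'],s['finger_gap'])
T=Twt();e=T[:3,3]-OFF*T[:3,2];print('tip pred',e+T[:3,:3]@[-121,0,65.5],e)
c=shot('scene')
for t in('brush_grip','brush','beaker_rim'): print(t,[(round(d['confidence'],2),tw(c,d['at'])) for d in tip_of(t,'scene') if abs(tw(c,d['at'])[1]+32)<60])
E
```

```text
[-0.26  0.31  2.05  2.22  0.5  -0.91] [-0.47  0.62 -1.02] 19.878584358147414
tip pred [638.5  -31.5   35.91] [630.33 -32.92 173.25]
brush_grip [(0.6, array([636.5 , -32.38, 182.01])), (0.5, array([540.44,   3.35,  21.6 ]))]
brush [(0.76, array([651.76, -30.68, 132.97]))]
beaker_rim [(0.92, array([636.51, -32.64, 133.02]))]
```

Emit:
send_rows --plan '[{"travel":[-2.5,0,1.0],"delta_rot":[0,0,0],"fingers":1},{"travel":[0,0,0],"delta_rot":[0,0,0],"fingers":1},{"travel":[9,0,-4],"delta_rot":[0,0,0],"fingers":1},{"travel":[18,0,-8.5],"delta_rot":[0,0,0],"fingers":1},{"travel":[18,0,-8.5],"delta_rot":[0,0,0],"fingers":1},{"travel":[18,0,-8.5],"delta_rot":[0,0,0],"fingers":1},{"travel":[3,0,-1.5],"delta_rot":[0,0,0],"fingers":1},{"travel":[0,0,0],"delta_rot":[0,0,0],"fingers":1},{"travel":[-9,0,4],"delta_rot":[0,0,0],"fingers":1},{"travel":[-18,0,8.5],"delta_rot":[0,0,0],"fingers":1},{"travel":[-18,0,8.5],"delta_rot":[0,0,0],"fingers":1},{"travel":[-18,0,8.5],"delta_rot":[0,0,0],"fingers":1},{"travel":[-3,0,1.5],"delta_rot":[0,0,0],"fingers":1},{"travel":[0,0,0],"delta_rot":[0,0,0],"fingers":1},{"travel":[9,0,-4],"delta_rot":[0,0,0],"fingers":1},{"travel":[18,0,-8.5],"delta_rot":[0,0,0],"fingers":1},{"travel":[18,0,-8.5],"delta_rot":[0,0,0],"fingers":1},{"travel":[18,0,-8.5],"delta_rot":[0,0,0],"fingers":1},{"travel":[3,0,-1.5],"delta_rot":[0,0,0],"fingers":1},{"travel":[0,0,0],"delta_rot":[0,0,0],"fingers":1}]'

```text
clock: 29.6
eef_pos: [662.7, -27.1, 227.0]
eef_rot: [3.141, -1.134, 0.175]
wrist_force: [0.3, -0.4, -1.1]
finger_gap: 19.8
```

Emit:
send_rows --plan '[{"travel":[-9,0,4],"delta_rot":[0,0,0],"fingers":1},{"travel":[-18,0,8.5],"delta_rot":[0,0,0],"fingers":1},{"travel":[-18,0,8.5],"delta_rot":[0,0,0],"fingers":1},{"travel":[-18,0,8.5],"delta_rot":[0,0,0],"fingers":1},{"travel":[-3,0,1.5],"delta_rot":[0,0,0],"fingers":1},{"travel":[0,0,0],"delta_rot":[0,0,0],"fingers":1},{"travel":[0,0,0],"delta_rot":[0,0,0],"fingers":1}]'

```text
clock: 30.48
eef_pos: [663.2, -27.1, 154.9]
eef_rot: [3.141, -1.135, 0.175]
wrist_force: [-0.1, -0.6, -0.9]
finger_gap: 20.0
```

```bash
python3 - <<'E'
from h import *
np.set_printoptions(precision=2,suppress=True)
s=manip.read_state();print(s['joints'],s['wrist_force'],s['finger_gap'])
T=Twt();e=T[:3,3]-OFF*T[:3,2];print('tip pred',e+T[:3,:3]@[-121,0,65.5],e)
c=shot('scene')
for t in('brush_grip','brush','beaker_rim','brush_tip'): print(t,[(round(d['confidence'],2),tw(c,d['at'])) for d in tip_of(t,'scene') if abs(tw(c,d['at'])[1]+32)<60])
E
```

```text
[-0.26  0.32  2.05  2.23  0.5  -0.92] [-0.14 -0.58 -0.85] 20.000187550019632
tip pred [638.33 -31.52  33.21] [630.17 -32.93 170.55]
brush_grip [(0.67, array([637.03, -31.02, 180.21]))]
brush [(0.66, array([651.42, -27.68, 131.19]))]
beaker_rim [(0.88, array([638.38, -31.2 , 134.21]))]
brush_tip [(0.5, array([548.84, -67.6 ,  22.55]))]
```

Emit:
send_rows --plan '[{"travel":[9,0,-4],"delta_rot":[0,0,0],"fingers":1},{"travel":[18,0,-8.5],"delta_rot":[0,0,0],"fingers":1},{"travel":[18,0,-8.5],"delta_rot":[0,0,0],"fingers":1},{"travel":[18,0,-8.5],"delta_rot":[0,0,0],"fingers":1},{"travel":[9,0,-4],"delta_rot":[0,0,0],"fingers":1},{"travel":[4,0,-2],"delta_rot":[0,0,0],"fingers":1},{"travel":[18,0,-8.5],"delta_rot":[0,0,0],"fingers":1},{"travel":[18,0,-8.5],"delta_rot":[0,0,0],"fingers":1},{"travel":[18,0,-8.5],"delta_rot":[0,0,0],"fingers":1},{"travel":[18,0,-8.5],"delta_rot":[0,0,0],"fingers":1},{"travel":[9,0,-4],"delta_rot":[0,0,0],"fingers":1}]'

```text
clock: 32.1
eef_pos: [662.8, -27.0, 328.3]
eef_rot: [3.141, -1.135, 0.175]
wrist_force: [-0.4, 0.2, -1.8]
finger_gap: 19.8
```

```bash
python3 - <<'E'
from h import *
np.set_printoptions(precision=2,suppress=True)
T=Twt();e=T[:3,3]-OFF*T[:3,2];print('eff',e)
for n in('top','scene'):
    c=shot(n);hsv=cv2.cvtColor(c['color'],cv2.COLOR_RGB2HSV);P=cloud(c)
    for nm,lo,hi,y0,y1 in[('blue',(100,120,60),(130,255,255),270,370),('yellow',(20,120,80),(35,255,255),170,270)]:
        m=(cv2.inRange(hsv,lo,hi)>0)&(P[...,1]>y0)&(P[...,1]<y1)&(P[...,2]<16)&(P[...,0]>440)&(P[...,0]<710)
        # intersect pixel rays with z=8
        f=200/np.tan(np.radians(c['fov_y'])/2);v,u=np.nonzero(m)
        d=np.c_[(u-c['cx'])/f,-(v-c['cy'])/f,-np.ones(len(u))]@c['W'][:3,:3].T;o=c['W'][:3,3];X=o+d*((8-o[2])/d[:,2])[:,None]
        r=cv2.minAreaRect(X[:,:2].astype(np.float32))
        print(n,nm,len(u),r)
        # near-half and far-half mid y
        for a in range(480,690,30):
            k=X[(X[:,0]>a)&(X[:,0]<a+30)]
            if len(k)>8: print('  ',a+15,np.percentile(k[:,1],[3,97]),np.percentile(k[:,1],[3,97]).mean())
    for t in('brush_tray','scraper_tray','brush_tray_floor','scraper_tray_floor'):print(n,t,[(round(d['confidence'],2),tw(c,d['at'])) for d in tip_of(t,n)[:2]])
    for t in('beaker','beaker_rim'):print(n,t,[(round(d['confidence'],2),tw(c,d['at'])) for d in tip_of(t,n)[:1]])
    for t,y in(('brush_tray',318),('scraper_tray',222)):
        for mm in masks_of(t,n)[:2]:
            q=P[mm['region']&(c['z_map']>0)]
            if abs(np.median(q[:,1])-y)<30: print('mask',t,cv2.minAreaRect(q[:,:2].astype(np.float32)))
E
```

```text
eff [629.78 -32.89 343.95]
top blue 1477 ((574.5133666992188, 321.5938415527344), (210.5784912109375, 73.91390228271484), 5.818796157836914)
   495 [278.7  347.56] 313.1295193277865
   525 [282.69 351.91] 317.3020881728685
   555 [284.96 353.88] 319.4201471776032
   585 [289.03 357.17] 323.09811182678516
   615 [291.03 352.44] 321.73517675626226
   645 [292.6  354.16] 323.37828741777946
   675 [296.8  358.31] 327.5576171394271
top yellow 1563 ((584.3419189453125, 223.9466552734375), (210.9466094970703, 74.12052154541016), 5.592960357666016)
   495 [179.34 250.83] 215.08822204663772
   525 [183.24 252.14] 217.68995543504926
   555 [187.27 256.81] 222.0399259361593
   585 [189.01 258.67] 223.8369362975871
   615 [193.42 260.69] 227.05291981190544
   645 [202.95 264.5 ] 233.72519227238973
   675 [204.81 265.93] 235.37017412591638
top brush_tray [(0.58, array([575.03, 322.1 ,   5.3 ]))]
top scraper_tray [(0.96, array([587.  , 223.65,   7.14]))]
top brush_tray_floor [(0.63, array([574.03, 321.4 ,   6.84]))]
top scraper_tray_floor [(0.79, array([585.57, 224.76,   4.53]))]
top beaker [(0.65
[... 1006 characters left out ...]
61333681286
   645 [220.06 263.07] 241.56549350049107
   675 [223.48 262.98] 243.2296826558065
scene brush_tray [(0.73, array([572.89, 324.31,   3.45]))]
scene scraper_tray [(0.94, array([580.53, 222.97,   6.75]))]
scene brush_tray_floor [(0.92, array([574.49, 319.72,   4.65])), (0.53, array([637.61, -32.5 ,  24.62]))]
scene scraper_tray_floor []
scene beaker [(0.72, array([634.81, -35.69,  18.64]))]
scene beaker_rim [(0.77, array([636.16, -32.07, 134.65]))]
mask brush_tray ((560.1647338867188, 333.8539733886719), (254.79913330078125, 130.78639221191406), 1.502086877822876)
mask scraper_tray ((570.0985717773438, 225.62713623046875), (252.7458953857422, 103.71884155273438), 6.806612014770508)
```

```bash
python3 - <<'E'
from h import *
np.set_printoptions(precision=2,suppress=True)
T0=Twt();Q=T0[:3,:3];rz=lambda a:R.from_euler('z',a,degrees=True).as_matrix()
L=lean(5.8,25,1)
Qa=Q@rz(-60);Qb=Q@rz(-120)
T=planE([([610,60,340],Qa,6),([570,190,330],Qb,6),([529.5,316,250],L,8)],1)
q=manip.read_state()['joints']
for p,A in[([610,60,340],Qa),([590,125,335],Q@rz(-90)),([570,190,330],Qb),([529.5,316,250],L),([529.5,316,100],L),([529.5,316,34],L)]:
    q,e=ik(np.array(p)+OFF*A[:,2],A,q);print(q,round(e,4))
E
```

```text
[{"travel":[-0.5,-16.0,-0.5],"delta_rot":[0.0,0.0,-10.0],"fingers":1},
{"travel":[2.0,-15.5,0.0],"delta_rot":[0.0,0.0,-10.0],"fingers":1},
{"travel":[4.5,-15.0,-0.5],"delta_rot":[0.0,0.0,-10.0],"fingers":1},
{"travel":[7.5,-14.0,0.0],"delta_rot":[0.0,0.0,-10.0],"fingers":1},
{"travel":[9.5,-12.5,-0.5],"delta_rot":[0.0,0.0,-10.0],"fingers":1},
{"travel":[12.0,-11.0,0.0],"delta_rot":[0.0,0.0,-10.0],"fingers":1},
{"travel":[18.0,-13.5,-2.0],"delta_rot":[0.0,0.0,-10.0],"fingers":1},
{"travel":[20.0,-10.5,-2.0],"delta_rot":[0.0,0.0,-10.0],"fingers":1},
{"travel":[21.5,-6.5,-2.0],"delta_rot":[0.0,0.0,-10.0],"fingers":1},
{"travel":[22.5,-2.5,-1.5],"delta_rot":[0.0,0.0,-10.0],"fingers":1},
{"travel":[23.0,1.5,-2.0],"delta_rot":[0.0,0.0,-10.0],"fingers":1},
{"travel":[22.0,5.0,-1.5],"delta_rot":[0.0,0.0,-10.0],"fingers":1},
{"travel":[20.5,-3.0,1.0],"delta_rot":[2.9,4.3,-6.8],"fingers":1},
{"travel":[20.5,-0.5,3.0],"delta_rot":[2.9,4.3,-6.8],"fingers":1},
{"travel":[20.5,2.0,4.0],"delta_rot":[3.0,4.3,-6.8],"fingers":1},
{"travel":[19.5,4.5,5.5],"delta_rot":[2.9,4.3,-6.8],"fingers":1},
{"travel":[18.5,7.0,6.5],"delta_rot":[3.0,4.3,-6.8],"fingers":1},
{"travel":[17.0,10.0,7.5],"delta_rot":[2.9,4.3,-6.8],"fingers":1},
{"travel":[15.0,12.0,8.5],"delta_rot":[3.0,4.3,-6.8],"fingers":1},
{"travel":[12.5,14.0,8.5],"delta_rot":[2.9,4.3,-6.8],"fingers":1}]
end [544.9 317.6 216.6]
eff end [529.3 316.  250.1]
[-0.04 -0.03  1.97  1.21  0.21 -0.77] 0.0
[ 0.13 -0.05  2.    0.63  0.07 -0.65] 0.0
[ 0.3  -0.04  2.   -1.04  0.13  0.57] 0.0125
[ 0.55  0.24  1.6  -0.23  0.91 -1.01] 0.0
[ 0.55  0.43  1.74 -0.33  0.6  -0.88] 0.0
[ 0.55  0.54  1.76 -0.41  0.48 -0.79] 0.0
```

```bash
python3 - <<'E'
from h import *
np.set_printoptions(precision=2,suppress=True)
rz=lambda a:R.from_euler('z',a,degrees=True).as_matrix()
G=lambda psi,th,ro:lean(psi,th,-1)@rz(ro)
W=[([620,20,340],G(5,45,-55),6),([575,150,325],G(15,30,-110),6),([529.5,316,240],lean(5.8,25,1),8)]
T0=Twt();T=planE(W,1)
q=manip.read_state()['joints'];P=T0[:3,3];Q=T0[:3,:3]
for p,A,n in W:
    t=np.array(p)+OFF*A[:,2];w=R.from_matrix(Q.T@A).as_rotvec()
    for k in range(1,n+1):
        a=Q@R.from_rotvec(w*k/n).as_matrix();q2,e=ik(P+(t-P)*k/n,a,q);print(q2,round(e,4),np.abs(q2-q).max().round(2));q=q2
    P,Q=t,A
E
```

```text
[{"travel":[-2.5,-8.5,0.0],"delta_rot":[1.0,-3.4,-8.6],"fingers":1},
{"travel":[-1.5,-9.0,0.0],"delta_rot":[0.9,-3.4,-8.6],"fingers":1},
{"travel":[0.0,-9.0,0.0],"delta_rot":[1.0,-3.4,-8.6],"fingers":1},
{"travel":[1.5,-9.0,0.5],"delta_rot":[0.9,-3.4,-8.6],"fingers":1},
{"travel":[2.5,-8.5,0.5],"delta_rot":[1.0,-3.4,-8.6],"fingers":1},
{"travel":[4.0,-8.0,0.0],"delta_rot":[0.9,-3.3,-8.5],"fingers":1},
{"travel":[14.5,-19.0,-2.5],"delta_rot":[2.7,0.7,-10.4],"fingers":1},
{"travel":[17.5,-16.0,-1.5],"delta_rot":[2.7,0.7,-10.4],"fingers":1},
{"travel":[20.5,-13.0,-0.5],"delta_rot":[2.8,0.7,-10.4],"fingers":1},
{"travel":[22.5,-9.0,0.5],"delta_rot":[2.7,0.7,-10.5],"fingers":1},
{"travel":[23.5,-4.5,1.0],"delta_rot":[2.8,0.8,-10.5],"fingers":1},
{"travel":[24.0,-0.5,1.5],"delta_rot":[2.7,0.7,-10.4],"fingers":1},
{"travel":[22.0,2.0,9.0],"delta_rot":[0.8,0.2,-7.7],"fingers":1},
{"travel":[21.5,5.0,9.0],"delta_rot":[0.8,0.2,-7.7],"fingers":1},
{"travel":[20.5,7.5,9.0],"delta_rot":[0.8,0.2,-7.7],"fingers":1},
{"travel":[19.5,10.5,9.0],"delta_rot":[0.8,0.2,-7.7],"fingers":1},
{"travel":[17.5,
[... 542 characters left out ...]
07  0.04  1.74  0.2   0.6   0.33] 0.0 0.16
[-0.04  0.03  1.74  0.21  0.64  0.17] 0.0 0.16
[-0.01  0.03  1.73  0.2   0.69  0.02] 0.0 0.15
[ 0.03  0.04  1.71  0.17  0.74 -0.11] 0.0 0.13
[ 0.07  0.05  1.69  0.14  0.79 -0.24] 0.0 0.12
[ 0.12  0.06  1.67  0.1   0.85 -0.35] 0.0 0.11
[ 0.18  0.08  1.64  0.06  0.9  -0.46] 0.0 0.11
[ 0.22  0.09  1.65  0.02  0.9  -0.53] 0.0 0.07
[ 0.27  0.11  1.65 -0.01  0.89 -0.6 ] 0.0 0.07
[ 0.32  0.13  1.65 -0.05  0.89 -0.67] 0.0 0.07
[ 0.36  0.15  1.65 -0.09  0.89 -0.74] 0.0 0.07
[ 0.41  0.17  1.64 -0.12  0.89 -0.81] 0.0 0.07
[ 0.46  0.2   1.63 -0.16  0.89 -0.87] 0.0 0.07
[ 0.51  0.22  1.62 -0.2   0.89 -0.94] 0.0 0.07
[ 0.55  0.25  1.61 -0.24  0.89 -1.01] 0.0 0.07
```

Emit:
send_rows --plan '[{"travel":[-2.5,-8.5,0.0],"delta_rot":[1.0,-3.4,-8.6],"fingers":1},{"travel":[-1.5,-9.0,0.0],"delta_rot":[0.9,-3.4,-8.6],"fingers":1},{"travel":[0.0,-9.0,0.0],"delta_rot":[1.0,-3.4,-8.6],"fingers":1},{"travel":[1.5,-9.0,0.5],"delta_rot":[0.9,-3.4,-8.6],"fingers":1},{"travel":[2.5,-8.5,0.5],"delta_rot":[1.0,-3.4,-8.6],"fingers":1},{"travel":[4.0,-8.0,0.0],"delta_rot":[0.9,-3.3,-8.5],"fingers":1},{"travel":[14.5,-19.0,-2.5],"delta_rot":[2.7,0.7,-10.4],"fingers":1},{"travel":[17.5,-16.0,-1.5],"delta_rot":[2.7,0.7,-10.4],"fingers":1},{"travel":[20.5,-13.0,-0.5],"delta_rot":[2.8,0.7,-10.4],"fingers":1},{"travel":[22.5,-9.0,0.5],"delta_rot":[2.7,0.7,-10.5],"fingers":1},{"travel":[23.5,-4.5,1.0],"delta_rot":[2.8,0.8,-10.5],"fingers":1},{"travel":[24.0,-0.5,1.5],"delta_rot":[2.7,0.7,-10.4],"fingers":1},{"travel":[22.0,2.0,9.0],"delta_rot":[0.8,0.2,-7.7],"fingers":1},{"travel":[21.5,5.0,9.0],"delta_rot":[0.8,0.2,-7.7],"fingers":1},{"travel":[20.5,7.5,9.0],"delta_rot":[0.8,0.2,-7.7],"fingers":1},{"travel":[19.5,10.5,9.0],"delta_rot":[0.8,0.2,-7.7],"fingers":1},{"travel":[17.5,13.0,9.0],"delta_rot":[0.8,0.3,-7.7],"fingers":1},{"travel":[15.5,15.5,9.0],"delta_rot":[0.9,0.2,-7.8],"fingers":1},{"travel":[13.5,18.0,8.5],"delta_rot":[0.8,0.3,-7.7],"fingers":1},{"travel":[11.0,19.5,8.5],"delta_rot":[0.9,0.2,-7.8],"fingers":1}]'

```text
clock: 35.5
eef_pos: [546.0, 319.1, 206.9]
eef_rot: [3.14, 0.438, -3.042]
wrist_force: [0.1, 0.1, -0.4]
finger_gap: 19.6
```

```bash
python3 - <<'E'
from h import *
np.set_printoptions(precision=2,suppress=True)
T=Twt();e=T[:3,3]-OFF*T[:3,2];print('tip pred',e+T[:3,:3]@[-121,0,65.5])
brushdir(('scene','top','wrist'))
planE([([529.5,316,60],lean(5.8,25,1),9),([529.5,316,37],lean(5.8,25,1),3)],1)
E
```

```text
tip pred [667.08 331.22 232.35]
scene brush_grip 0.66 [517.45 315.89 229.18] tool [16.59 -0.35  4.64]
scene brush_tip 0.69 [666.03 332.22 233.62] tool [-120.68    1.1    63.95]
scene axis 295 0.77 [1.   0.09 0.03] tool [-0.92 -0.01  0.39]
top brush_grip 0.8 [521.85 316.97 230.74] tool [11.86  0.29  5.12]
top brush_tip 0.69 [667.78 328.34 235.21] tool [-122.58   -2.94   63.09]
top axis 437 0.83 [-0.99 -0.07 -0.08] tool [ 0.94  0.03 -0.35]
wrist brush_grip 0.63 [520.97 314.95 226.66] tool [14.56 -1.64  8.36]
wrist axis 5792 0.76 [1.   0.1  0.02] tool [-0.91 -0.    0.41]
eff [530.41 317.52 240.41]
[{"travel":[8.5,0.0,18.0],"delta_rot":[0.0,0.0,0.0],"fingers":1},
{"travel":[8.5,0.0,18.0],"delta_rot":[0.0,0.0,-0.1],"fingers":1},
{"travel":[8.5,0.0,18.0],"delta_rot":[0.0,0.0,0.0],"fingers":1},
{"travel":[9.0,0.0,18.0],"delta_rot":[0.0,0.0,-0.1],"fingers":1},
{"travel":[8.5,0.0,18.5],"delta_rot":[0.0,0.0,0.0],"fingers":1},
{"travel":[9.0,0.0,18.0],"delta_rot":[0.0,0.0,-0.1],"fingers":1},
{"travel":[8.5,-0.5,18.5],"delta_rot":[0.0,0.0,0.0],"fingers":1},
{"travel":[9.0,0.0,18.0],"delta_rot":[0.0,0.1,-0.1],"fingers":1},
{"travel":[8.5,-0.5,18.5],"delta_rot":[0.1,0.0,0.0],"fingers":1},
{"travel":[3.5,0.0,7.0],"delta_rot":[0.0,0.0,0.0],"fingers":1},
{"travel":[3.0,0.0,7.0],"delta_rot":[0.0,0.0,0.0],"fingers":1},
{"travel":[3.5,0.0,6.5],"delta_rot":[0.0,0.0,0.0],"fingers":1}]
end [544.8 317.4   3.5]
eff end [529.2 315.8  37.1]
```

Emit:
send_rows --plan '[{"travel":[8.5,0,18],"delta_rot":[0,0,0],"fingers":1},{"travel":[8.5,0,18],"delta_rot":[0,0,0],"fingers":1},{"travel":[8.5,0,18],"delta_rot":[0,0,0],"fingers":1},{"travel":[9,0,18],"delta_rot":[0,0,-0.1],"fingers":1},{"travel":[8.5,0,18.5],"delta_rot":[0,0,0],"fingers":1},{"travel":[9,0,18],"delta_rot":[0,0,-0.1],"fingers":1},{"travel":[8.5,-0.5,18.5],"delta_rot":[0,0,0],"fingers":1},{"travel":[9,0,18],"delta_rot":[0,0,0],"fingers":1},{"travel":[8.5,-0.5,18.5],"delta_rot":[0,0,0],"fingers":1},{"travel":[3.5,0,7],"delta_rot":[0,0,0],"fingers":1},{"travel":[3,0,7],"delta_rot":[0,0,0],"fingers":1},{"travel":[3.5,0,6.5],"delta_rot":[0,0,0],"fingers":1},{"travel":[0,0,0],"delta_rot":[0,0,0],"fingers":1}]'

```text
clock: 37.72
eef_pos: [544.5, 317.8, 3.0]
eef_rot: [3.14, 0.438, -3.043]
wrist_force: [-0.5, -0.5, -0.6]
finger_gap: 19.8
```

Emit:
send_rows --plan '[{"travel":[0.5,0,1],"delta_rot":[0,0,0],"fingers":1},{"travel":[0.5,0,1],"delta_rot":[0,0,0],"fingers":1},{"travel":[0,0,0],"delta_rot":[0,0,0],"fingers":1}]'

```text
clock: 38.1
eef_pos: [544.6, 317.9, 1.2]
eef_rot: [3.139, 0.438, -3.043]
wrist_force: [-0.2, 0.1, 0.4]
finger_gap: 19.9
```

```bash
python3 - <<'E'
from h import *
np.set_printoptions(precision=2,suppress=True)
s=manip.read_state();print(s['wrist_force'],s['finger_gap'])
T=Twt();e=T[:3,3]-OFF*T[:3,2];print('tip pred',e+T[:3,:3]@[-121,0,65.5])
brushdir(('scene','top'))
c=shot('scene');save(c,'s7.png',(360,130,480,220),6)
E
```

```text
[-0.17  0.05  0.35] 19.865395149284232
tip pred [665.64 329.9   26.68]
scene brush_grip 0.75 [516.26 318.36  24.32] tool [15.66  3.33  4.1 ]
scene brush_tip 0.74 [663.14 328.77  25.19] tool [-118.01   -0.88   65.74]
scene brush_tip 0.71 [579.29 224.78   5.41] tool [-24.8  -96.08  43.72]
scene axis 243 0.62 [1.   0.09 0.04] tool [-0.92 -0.01  0.39]
top brush_grip 0.68 [520.94 316.24  26.05] tool [10.89  0.75  4.42]
top brush_tip 0.65 [663.58 330.82  27.56] tool [-119.6     1.12   63.87]
top brush_tip 0.24 [570.3  324.6   11.03] tool [-27.97   4.15  39.22]
top axis 328 0.76 [-0.99 -0.09 -0.06] tool [ 0.93  0.01 -0.36]
eff [528.97 316.26  34.67]
```

View pics/s7.png

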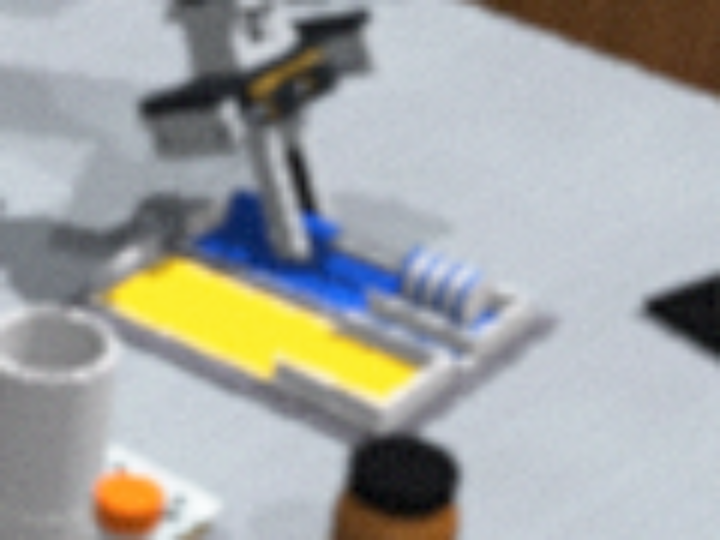

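The bristle head sits between the side walls (around (440,285)) and the handle lies over the open part. I'll lower it the last couple of millimetres, watch the force, then open.

Emit:
send_rows --plan '[{"travel":[0.5,0,1],"delta_rot":[0,0,0],"fingers":1},{"travel":[0.5,0,1],"delta_rot":[0,0,0],"fingers":1},{"travel":[0,0,0],"delta_rot":[0,0,0],"fingers":1}]'

```text
clock: 38.92
eef_pos: [544.9, 318.0, -0.3]
eef_rot: [3.139, 0.439, -3.043]
wrist_force: [-5.6, -2.7, 8.6]
finger_gap: 19.8
```

Emit:
send_rows --plan '[{"travel":[0,0,0],"delta_rot":[0,0,0],"fingers":0.3},{"travel":[0,0,0],"delta_rot":[0,0,0],"fingers":0.2},{"travel":[0,0,0],"delta_rot":[0,0,0],"fingers":0.2},{"travel":[0,0,-5],"delta_rot":[0,0,0],"fingers":0.2},{"travel":[0,0,-15],"delta_rot":[0,0,0],"fingers":0.2},{"travel":[0,0,-25],"delta_rot":[0,0,0],"fingers":0.2},{"travel":[0,0,-25],"delta_rot":[0,0,0],"fingers":0.2},{"travel":[-4,0,-25],"delta_rot":[0,0,0],"fingers":0.2},{"travel":[-10,0,-25],"delta_rot":[0,0,0],"fingers":0.2},{"travel":[-10,0,-25],"delta_rot":[0,0,0],"fingers":0.2},{"travel":[-10,0,-25],"delta_rot":[0,0,0],"fingers":0.2},{"travel":[-10,0,-25],"delta_rot":[0,0,0],"fingers":0.2}]'

```text
clock: 40.42
eef_pos: [501.2, 313.1, 195.8]
eef_rot: [3.139, 0.438, -3.043]
wrist_force: [0.2, -0.5, -1.4]
finger_gap: 37.8
```

```bash
python3 - <<'E'
from h import *
np.set_printoptions(precision=2,suppress=True)
s=manip.read_state();print(s['joints'],s['finger_gap'],s['clock'])
def loc(w,o,yaw):
    y=np.radians(yaw);return R.from_euler('z',-y).as_matrix()@(np.array(w)-o)
for n in('top','scene'):
    c=shot(n)
    for t in('brush_grip','brush_tip'):
        for d in tip_of(t,n):
            w=tw(c,d['at'])
            if w[1]>280: print(n,t,round(d['confidence'],2),w,'local',loc(w,[574.5,320.5,8],5.8))
    for t in('scraper','scraper_grip','scraper_tip','beaker_rim'):print(n,t,[(round(d['confidence'],2),tw(c,d['at'])) for d in tip_of(t,n)[:2]])
    P=cloud(c).reshape(-1,3)
    q=P[(P[:,0]>500)&(P[:,0]<605)&(abs(P[:,1]+340)<40)&(P[:,2]>12)&(P[:,2]<35)]
    print(cv2.minAreaRect(q[:,:2].astype(np.float32)),np.median(q[:,2]))
    for a in range(515,610,20):
        k=q[(q[:,0]>a)&(q[:,0]<a+20)]; 
        if len(k)>5: print(a+10,np.percentile(k[:,1],[5,50,95]))
for s_ in(1,-1):
    print(s_,best([565,-340,23],lean(-4,0.01,s_),SD),best([540,218,29],lean(5.8,.01,s_),SD))
E
```

```text
[ 0.59  0.18  1.73 -0.27  0.86 -0.94] 37.84595408416288 40.425
top brush_grip 0.72 [521.25 317.34  24.99] local [-53.3    2.23  16.99]
top brush_tip 0.69 [661.54 332.13  28.71] local [87.77  2.77 20.71]
top scraper [(0.74, array([ 615.86, -344.54,   -1.22]))]
top scraper_grip [(0.89, array([ 569.78, -340.7 ,    8.54]))]
top scraper_tip [(0.77, array([ 710.75, -363.69,    4.57]))]
top beaker_rim [(0.81, array([634.69, -29.87, 134.43]))]
((564.1082763671875, -335.91973876953125), (22.93972396850586, 82.6817855834961), 80.87242889404297) 20.70030767145613
525 [-340.52 -331.17 -319.96]
545 [-342.72 -331.76 -322.94]
565 [-344.38 -335.25 -324.57]
585 [-348.04 -338.94 -328.69]
605 [-351.41 -340.88 -330.82]
scene brush_grip 0.83 [516.58 315.48  24.82] local [-58.13   0.86  16.82]
scene brush_tip 0.65 [665.65 330.83  24.12] local [91.73  1.07 16.12]
scene scraper [(0.81, array([ 614.46, -350.08,    1.39]))]
scene scraper_grip [(0.79, array([ 569.23, -338.98,    9.63])), (0.15, array([792.27,  80.59,   0.63]))]
scene scraper_tip [(0.56, array([ 708.29, -359.6 ,    9.05]))]
scene beaker_rim [(0.81, array([635.85, -34.84, 132.09]))]
((562.8046264648438, -340.4007263183594), (22.155317306518555, 82.87212371826172), 81.33051300048828) 20.533220777390852
525 [-344.16 -335.4  -325.03]
545 [-348.23 -339.48 -327.76]
565 [-350.99 -341.62 -331.34]
585 [-354.61 -345.57 -334.77]
605 [-356.14 -347.53 -335.44]
1 (np.float64(0.45), array([-0.6 ,  0.76,  1.34,  0.  ,  1.04, -2.1 ])) (np.float64(0.93), array([ 0.32,  0.61,  1.59, -0.  ,  0.95, -1.35]))
-1 (np.float64(1.04), array([-0.6 ,  0.76,  1.34,  0.  ,  1.04,  1.04])) (np.float64(0.76), array([ 0.32,  0.61,  1.59, -0.  ,  0.95,  1.79]))
```

Brush lies flat in the blue tray, tip local about (90, 2). Next is the scraper: grip at about (575,-340.5), yaw -8.6°.

```bash
python3 - <<'E'
from h import *
np.set_printoptions(precision=2,suppress=True)
L=lean(-8.6,.01,1)
planE([([545,0,235],lean(-3,8,1),8),([575,-340.5,220],L,9),([575,-340.5,100],L,3)],-.1)
E
```

```text
[{"travel":[-2.0,-39.5,0.5],"delta_rot":[0.3,2.1,1.0],"fingers":-0.1},
{"travel":[-3.0,-39.5,0.5],"delta_rot":[0.3,2.1,1.0],"fingers":-0.1},
{"travel":[-3.5,-39.5,0.5],"delta_rot":[0.3,2.1,1.1],"fingers":-0.1},
{"travel":[-4.5,-39.5,0.5],"delta_rot":[0.3,2.1,1.0],"fingers":-0.1},
{"travel":[-5.0,-39.5,0.5],"delta_rot":[0.3,2.2,1.1],"fingers":-0.1},
{"travel":[-6.0,-39.0,0.5],"delta_rot":[0.4,2.1,1.0],"fingers":-0.1},
{"travel":[-6.5,-39.0,0.5],"delta_rot":[0.3,2.2,1.1],"fingers":-0.1},
{"travel":[-7.5,-39.0,1.0],"delta_rot":[0.4,2.1,1.0],"fingers":-0.1},
{"travel":[-4.5,-37.5,2.5],"delta_rot":[0.0,0.9,0.6],"fingers":-0.1},
{"travel":[-5.0,-37.5,2.5],"delta_rot":[0.0,0.9,0.6],"fingers":-0.1},
{"travel":[-5.0,-37.5,2.0],"delta_rot":[0.1,0.9,0.6],"fingers":-0.1},
{"travel":[-5.5,-37.5,2.0],"delta_rot":[0.0,0.9,0.6],"fingers":-0.1},
{"travel":[-6.0,-37.5,2.0],"delta_rot":[0.1,0.9,0.6],"fingers":-0.1},
{"travel":[-6.5,-37.5,2.0],"delta_rot":[0.0,0.9,0.7],"fingers":-0.1},
{"travel":[-7.0,-37.0,2.0],"delta_rot":[0.1,0.9,0.6],"fingers":-0.1},
{"travel":[-7.5,-37.0,2.0],"delta_rot":[0.0,0.9,0.7],"fingers":-0.1},
{"travel":[-8.5,-37.5,1.5],"delta_rot":[0.1,0.8,0.6],"fingers":-0.1},
{"travel":[0.0,0.0,40.0],"delta_rot":[0.0,0.0,0.0],"fingers":-0.1},
{"travel":[0.0,0.0,40.0],"delta_rot":[0.0,0.0,0.0],"fingers":-0.1},
{"travel":[0.0,0.5,40.0],"delta_rot":[0.0,0.0,0.0],"fingers":-0.1}]
end [ 575.2 -340.3   63.2]
eff end [ 575.2 -340.3  100.2]
```

Emit:
send_rows --plan '[{"travel":[-2.0,-39.5,0.5],"delta_rot":[0.3,2.1,1.0],"fingers":-0.1},{"travel":[-3.0,-39.5,0.5],"delta_rot":[0.3,2.1,1.0],"fingers":-0.1},{"travel":[-3.5,-39.5,0.5],"delta_rot":[0.3,2.1,1.1],"fingers":-0.1},{"travel":[-4.5,-39.5,0.5],"delta_rot":[0.3,2.1,1.0],"fingers":-0.1},{"travel":[-5.0,-39.5,0.5],"delta_rot":[0.3,2.2,1.1],"fingers":-0.1},{"travel":[-6.0,-39.0,0.5],"delta_rot":[0.4,2.1,1.0],"fingers":-0.1},{"travel":[-6.5,-39.0,0.5],"delta_rot":[0.3,2.2,1.1],"fingers":-0.1},{"travel":[-7.5,-39.0,1.0],"delta_rot":[0.4,2.1,1.0],"fingers":-0.1},{"travel":[-4.5,-37.5,2.5],"delta_rot":[0.0,0.9,0.6],"fingers":-0.1},{"travel":[-5.0,-37.5,2.5],"delta_rot":[0.0,0.9,0.6],"fingers":-0.1},{"travel":[-5.0,-37.5,2.0],"delta_rot":[0.1,0.9,0.6],"fingers":-0.1},{"travel":[-5.5,-37.5,2.0],"delta_rot":[0.0,0.9,0.6],"fingers":-0.1},{"travel":[-6.0,-37.5,2.0],"delta_rot":[0.1,0.9,0.6],"fingers":-0.1},{"travel":[-6.5,-37.5,2.0],"delta_rot":[0.0,0.9,0.7],"fingers":-0.1},{"travel":[-7.0,-37.0,2.0],"delta_rot":[0.1,0.9,0.6],"fingers":-0.1},{"travel":[-7.5,-37.0,2.0],"delta_rot":[0.0,0.9,0.7],"fingers":-0.1},{"travel":[-8.5,-37.5,1.5],"delta_rot":[0.1,0.8,0.6],"fingers":-0.1},{"travel":[0.0,0.0,40.0],"delta_rot":[0.0,0.0,0.0],"fingers":-0.1},{"travel":[0.0,0.0,40.0],"delta_rot":[0.0,0.0,0.0],"fingers":-0.1},{"travel":[0.0,0.5,40.0],"delta_rot":[0.0,0.0,0.0],"fingers":-0.1}]'

```text
clock: 43.62
eef_pos: [575.1, -340.3, 61.8]
eef_rot: [-3.141, 0.0, 2.992]
wrist_force: [1.1, 0.0, -0.2]
finger_gap: 51.8
```

```bash
python3 - <<'E'
from h import *
np.set_printoptions(precision=2,suppress=True)
s=manip.read_state();print(s['joints'],s['finger_gap'],s['eef_pos'])
c=shot('wrist')
for t in ['scraper','scraper_grip','scraper_tip']:
    print(t,[(round(d['confidence'],2),tw(c,d['at'])) for d in tip_of(t,'wrist')[:2]])
P=cloud(c).reshape(-1,3)
for a in range(500,640,15):
    m=(P[:,0]>a)&(P[:,0]<a+15)&(abs(P[:,1]+342)<30);q=P[m];h=q[(q[:,2]>12)&(q[:,2]<30)]
    if len(h)>10:print(a+7.5,len(h),np.percentile(h[:,1],[3,50,97]),np.percentile(h[:,1],[3,97]).mean(),np.median(h[:,2]))
planE([([575,-340.5,24],lean(-8.6,.01,1),5)],-.1)
E
```

```text
[-0.59  0.68  1.27 -0.    1.19 -2.01] 51.754994637846806 [ 575.12 -340.35   61.85]
scraper [(0.8, array([ 612.26, -346.36,    1.71]))]
scraper_grip [(0.6, array([ 570.45, -340.44,   13.59]))]
scraper_tip [(0.65, array([ 706.7 , -360.33,    6.31]))]
522.5 243 [-343.84 -334.43 -323.99] -333.91373363871185 22.43290164522753
537.5 466 [-345.69 -335.21 -324.76] -335.2262468106621 22.958524372952823
552.5 444 [-348.2  -337.73 -327.07] -337.6362604321825 23.00738912301499
567.5 430 [-350.65 -340.17 -329.89] -340.2677978940321 22.987514377780315
582.5 407 [-353.12 -342.58 -332.03] -342.5722371372914 22.984971979515535
597.5 391 [-355.6  -345.15 -334.72] -345.1599483178912 23.055078768827826
612.5 249 [-356.79 -346.6  -336.87] -346.83249736539324 22.801993196900526
627.5 222 [-357.85 -350.05 -342.49] -350.17165190653975 13.225253116024064
[{"travel":[0.0,0.0,15.5],"delta_rot":[0.0,0.0,0.0],"fingers":-0.1},
{"travel":[0.0,0.0,15.5],"delta_rot":[0.0,0.0,0.0],"fingers":-0.1},
{"travel":[0.0,0.0,15.5],"delta_rot":[0.0,0.0,0.0],"fingers":-0.1},
{"travel":[0.0,0.0,15.5],"delta_rot":[0.0,0.0,0.0],"fingers":-0.1},
{"travel":[0.5,0.0,15.0],"delta_rot":[0.0,0.0,0.0],"fingers":-0.1}]
end [ 575.  -340.4  -13. ]
eff end [ 575.  -340.3   24. ]
```

Emit:
send_rows --plan '[{"travel":[0,-1,15.5],"delta_rot":[0,0,0.8],"fingers":-0.1},{"travel":[0,0,15.5],"delta_rot":[0,0,0],"fingers":-0.1},{"travel":[0,0,15.5],"delta_rot":[0,0,0],"fingers":-0.1},{"travel":[0,0,15.5],"delta_rot":[0,0,0],"fingers":-0.1},{"travel":[0,0,15],"delta_rot":[0,0,0],"fingers":0.2},{"travel":[0,0,0],"delta_rot":[0,0,0],"fingers":1},{"travel":[0,0,0],"delta_rot":[0,0,0],"fingers":1},{"travel":[0,0,0],"delta_rot":[0,0,0],"fingers":1},{"travel":[0,0,0],"delta_rot":[0,0,0],"fingers":1}]' --grip_force 50

```text
clock: 44.95
eef_pos: [577.5, -342.3, -10.5]
eef_rot: [-3.139, 0.007, 2.978]
wrist_force: [0.5, 3.4, 22.2]
finger_gap: 21.5
```

Emit:
send_rows --plan '[{"travel":[0,0,-5],"delta_rot":[0,0,0],"fingers":1},{"travel":[0,0,-15],"delta_rot":[0,0,0],"fingers":1},{"travel":[0,0,-25],"delta_rot":[0,0,0],"fingers":1},{"travel":[0,0,-30],"delta_rot":[0,0,0],"fingers":1},{"travel":[0,0,-30],"delta_rot":[0,0,0],"fingers":1},{"travel":[0,0,-30],"delta_rot":[0,0,0],"fingers":1},{"travel":[0,0,-30],"delta_rot":[0,0,0],"fingers":1},{"travel":[0,0,-25],"delta_rot":[0,0,0],"fingers":1},{"travel":[0,0,-10],"delta_rot":[0,0,0],"fingers":1}]'

```text
clock: 46.08
eef_pos: [575.3, -341.4, 188.0]
eef_rot: [-3.14, 0.002, 2.978]
wrist_force: [0.1, 0.4, -2.2]
finger_gap: 21.7
```

```bash
python3 - <<'E'
from h import *
np.set_printoptions(precision=2,suppress=True)
s=manip.read_state();print(s['joints'],s['finger_gap'],s['clock'])
T=Twt();e=T[:3,3]-OFF*T[:3,2]
for n in('scene','top','wrist'):
    c=shot(n)
    for t in('scraper','scraper_grip','scraper_tip'):
        for d in tip_of(t,n)[:1]: w=tw(c,d['at']);print(n,t,round(d['confidence'],2),w,'tool',T[:3,:3].T@(w-e))
P=cloud(c)
for m in masks_of('scraper','wrist')[:1]:
    q=P[m['region']&(c['z_map']>0)];t=(q-e)@T[:3,:3]
    for a in range(-140,60,20):
        k=t[(t[:,0]>a)&(t[:,0]<a+20)]
        if len(k)>10: print(a+10,np.median(k,0),np.percentile(k[:,1],[3,97]))
L=lean(5.8,.01,1)
planE([([560,-20,235],lean(-2,.01,1),9),([541.5,218.6,215],L,6),([541.5,218.6,100],L,4)],1)
E
```

```text
[-0.59  0.57  1.14 -0.    1.42 -2.  ] 21.702861689136522 46.075
scene scraper 0.97 [ 609.38 -347.26  197.53] tool [-34.62  -0.29  27.55]
scene scraper_grip 0.87 [ 565.59 -341.97  214.12] tool [ 9.42 -2.21 10.86]
scene scraper_tip 0.74 [ 614.08 -346.5   197.58] tool [-39.12   1.23  27.5 ]
top scraper 0.16 [639.58 -29.99  24.54] tool [-12.38 317.9  200.07]
top scraper_grip 0.66 [638.98 -33.78 131.56] tool [-12.64 313.92  93.06]
top scraper_tip 0.4 [ 709.63 -360.62  198.41] tool [-135.71    2.85   26.9 ]
wrist scraper 0.79 [ 615.02 -346.14  199.22] tool [-40.     1.74  25.87]
wrist scraper_grip 0.9 [ 567.09 -338.02  209.55] tool [ 8.59  1.93 15.43]
-90 [-80.55  -0.55  22.9 ] [-20.55  21.7 ]
-70 [-70.35   0.93  22.62] [-20.3   21.43]
-50 [-55.3    0.93  21.26] [-17.74  18.99]
-10 [-9.86  0.31  6.17] [-9.08 10.25]
10 [10.28  0.93  5.99] [-8.74 10.65]
30 [30.3   0.35  5.78] [-9.26 10.4 ]
50 [48.33  0.37  5.83] [-9.44 10.21]
[{"travel":[7.5,35.0,-1.5],"delta_rot":[0.0,0.0,-0.8],"fingers":1},
{"travel":[7.0,35.0,-1.5],"delta_rot":[0.0,0.0,-0.8],"fingers":1},
{"travel":[6.5,35.0,-1.5],"delta_
[... 443 characters left out ...]
l":[4.5,39.5,3.5],"delta_rot":[0.0,0.0,-1.3],"fingers":1},
{"travel":[3.5,39.5,3.5],"delta_rot":[0.0,0.0,-1.3],"fingers":1},
{"travel":[2.5,40.0,3.0],"delta_rot":[0.0,0.0,-1.3],"fingers":1},
{"travel":[1.5,40.0,3.5],"delta_rot":[0.0,0.0,-1.3],"fingers":1},
{"travel":[1.0,40.0,3.0],"delta_rot":[0.0,0.0,-1.3],"fingers":1},
{"travel":[0.0,39.5,3.5],"delta_rot":[0.0,0.0,-1.3],"fingers":1},
{"travel":[0.0,0.0,28.5],"delta_rot":[0.0,0.0,0.0],"fingers":1},
{"travel":[0.0,0.0,29.0],"delta_rot":[0.0,0.0,0.0],"fingers":1},
{"travel":[0.0,0.0,28.5],"delta_rot":[0.0,0.0,0.0],"fingers":1},
{"travel":[0.0,0.5,29.0],"delta_rot":[0.0,0.0,0.0],"fingers":1}]
end [541.4 218.8  62.9]
eff end [541.4 218.8  99.9]
```

Emit:
send_rows --plan '[{"travel":[7.5,35.0,-1.5],"delta_rot":[0,0,-0.8],"fingers":1},{"travel":[7.0,35.0,-1.5],"delta_rot":[0,0,-0.8],"fingers":1},{"travel":[6.5,35.0,-1.5],"delta_rot":[0,0,-0.8],"fingers":1},{"travel":[6.0,35.0,-1.0],"delta_rot":[0,0,-0.8],"fingers":1},{"travel":[5.5,35.5,-1.5],"delta_rot":[0,0,-0.8],"fingers":1},{"travel":[5.0,35.5,-1.0],"delta_rot":[0,0,-0.8],"fingers":1},{"travel":[4.5,35.5,-1.5],"delta_rot":[0,0,-0.9],"fingers":1},{"travel":[4.0,35.5,-1.0],"delta_rot":[0,0,-0.8],"fingers":1},{"travel":[3.5,35.5,-1.5],"delta_rot":[0,0,-0.9],"fingers":1},{"travel":[4.5,39.5,3.5],"delta_rot":[0,0,-1.3],"fingers":1},{"travel":[3.5,39.5,3.5],"delta_rot":[0,0,-1.3],"fingers":1},{"travel":[2.5,40.0,3.0],"delta_rot":[0,0,-1.3],"fingers":1},{"travel":[1.5,40.0,3.5],"delta_rot":[0,0,-1.3],"fingers":1},{"travel":[1.0,40.0,3.0],"delta_rot":[0,0,-1.3],"fingers":1},{"travel":[0.0,39.5,3.5],"delta_rot":[0,0,-1.3],"fingers":1},{"travel":[0,0,28.5],"delta_rot":[0,0,0],"fingers":1},{"travel":[0,0,29],"delta_rot":[0,0,0],"fingers":1},{"travel":[0,0,28.5],"delta_rot":[0,0,0],"fingers":1},{"travel":[0,0,15],"delta_rot":[0,0,0],"fingers":1},{"travel":[0,0,0],"delta_rot":[0,0,0],"fingers":1}]'

```text
clock: 49.22
eef_pos: [541.3, 218.2, 76.5]
eef_rot: [-3.141, -0.001, -3.04]
wrist_force: [0.4, -0.8, -1.1]
finger_gap: 21.2
```

```bash
python3 - <<'E'
from h import *
np.set_printoptions(precision=2,suppress=True)
s=manip.read_state();print(s['joints'],s['finger_gap'],s['clock'])
T=Twt();e=T[:3,3]-OFF*T[:3,2];print('eff',e)
def loc(w,o,yaw=5.8): return R.from_euler('z',-np.radians(yaw)).as_matrix()@(np.array(w)-o)
for n in('scene','top','wrist'):
    c=shot(n)
    for t in('scraper','scraper_grip','scraper_tip'):
        for d in tip_of(t,n)[:2]:
            w=tw(c,d['at'])
            if np.linalg.norm(w-e)<180: print(n,t,round(d['confidence'],2),w,'local',loc(w,[584.5,223,8]))
    if n=='wrist': 
        save(c,'w8.png')
        P=cloud(c);q=P[masks_of('scraper','wrist')[0]['region']&(c['z_map']>0)];l=np.array([loc(x,[584.5,223,8]) for x in q])
        for a in range(-110,110,20):
            k=l[(l[:,0]>a)&(l[:,0]<a+20)]
            if len(k)>10: print(a+10,np.percentile(k[:,1],[3,97]),np.median(k[:,2]))
planE([([541.5,218.6,40],lean(5.8,.01,1),3)],1)
E
```

```text
[ 0.32  0.49  1.54 -0.    1.11 -1.35] 21.199602037147827 49.225
eff [541.33 218.22 113.5 ]
scene scraper 0.55 [577.95 218.27  86.04] local [-6.99 -4.04 78.04]
scene scraper_grip 0.51 [530.09 216.27 101.47] local [-54.81  -1.2   93.47]
scene scraper_tip 0.64 [672.85 235.92  94.19] local [89.2   3.92 86.19]
top scraper 0.62 [581.46 222.05  87.5 ] local [-3.12 -0.64 79.5 ]
top scraper_grip 0.56 [532.44 221.49 100.87] local [-51.95   3.76  92.87]
top scraper_tip 0.87 [676.55 235.31  89.12] local [92.82  2.94 81.12]
wrist scraper 0.89 [579.48 223.1   92.51] local [-4.98  0.6  84.51]
wrist scraper_grip 0.55 [536.71 220.75 101.04] local [-47.77   2.59  93.04]
-100 [-10.01   9.64] 102.64789073059475
-80 [-10.24   9.9 ] 103.21163304321811
-60 [-10.47  10.22] 103.11018548777196
-40 [-11.98  10.28] 102.92527211051224
-20 [-10.36  10.58] 102.78764409911618
0 [-7.2   7.94] 92.97718807577004
20 [-19.84  20.03] 86.91963911688595
40 [-21.73  21.81] 86.7079408274821
[{"travel":[0.0,0.0,24.5],"delta_rot":[0.0,0.0,0.0],"fingers":1},
{"travel":[0.0,0.0,25.0],"delta_rot":[0.0,0.0,0.0],"fingers":1},
{"travel":[0.0,0.5,24.5],"delta_rot":[0.0,0.0,0.0],"fingers":1}]
end [541.6 218.7   3. ]
eff end [541.5 218.7  40. ]
```

View pics/w8.png

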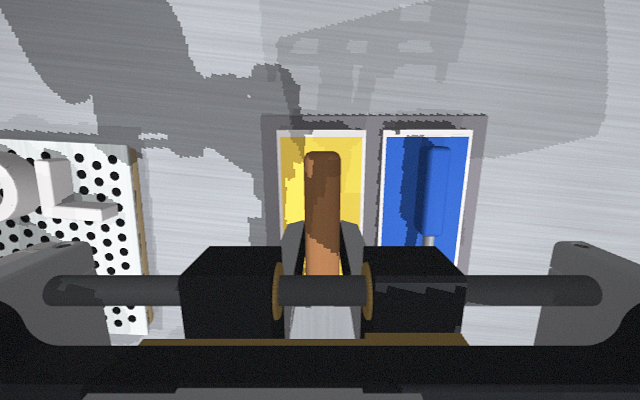

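The scraper handle is lined up over the yellow tray (column 322), and the brush lies in the blue one (column 430). It needs about 83 mm more, slow at the end.

Emit:
send_rows --plan '[{"travel":[0,0.5,20],"delta_rot":[0,0,0],"fingers":1},{"travel":[0,0,20],"delta_rot":[0,0,0],"fingers":1},{"travel":[0,0,20],"delta_rot":[0,0,0],"fingers":1},{"travel":[0,0,10],"delta_rot":[0,0,0],"fingers":1},{"travel":[0,0,5],"delta_rot":[0,0,0],"fingers":1},{"travel":[0,0,3],"delta_rot":[0,0,0],"fingers":1},{"travel":[0,0,2],"delta_rot":[0,0,0],"fingers":1},{"travel":[0,0,0],"delta_rot":[0,0,0],"fingers":1},{"travel":[0,0,0],"delta_rot":[0,0,0],"fingers":1}]'

```text
clock: 51.0
eef_pos: [541.7, 218.8, -2.8]
eef_rot: [-3.141, 0.001, -3.04]
wrist_force: [-0.7, 0.7, -0.8]
finger_gap: 21.7
```

Emit:
send_rows --plan '[{"travel":[0,0,1],"delta_rot":[0,0,0],"fingers":1},{"travel":[0,0,1],"delta_rot":[0,0,0],"fingers":1},{"travel":[0,0,0],"delta_rot":[0,0,0],"fingers":1}]'

```text
clock: 51.38
eef_pos: [541.7, 218.8, -4.4]
eef_rot: [-3.141, 0.001, -3.04]
wrist_force: [-3.5, -0.9, 6.0]
finger_gap: 21.5
```

```bash
python3 - <<'E'
from h import *
np.set_printoptions(precision=2,suppress=True)
def loc(w,o,yaw=5.8): return R.from_euler('z',-np.radians(yaw)).as_matrix()@(np.array(w)-o)
for n in('scene','top','wrist'):
    c=shot(n)
    for t in('scraper','scraper_grip','scraper_tip'):
        for d in tip_of(t,n)[:2]:
            w=tw(c,d['at'])
            if abs(w[1]-223)<40: print(n,t,round(d['confidence'],2),'local',loc(w,[584.5,223,8]))
P=cloud(c);q=P[masks_of('scraper','wrist')[0]['region']&(c['z_map']>0)];l=np.array([loc(x,[584.5,223,8]) for x in q])
for a in range(-110,110,20):
    k=l[(l[:,0]>a)&(l[:,0]<a+20)]
    if len(k)>10: print(a+10,np.percentile(k[:,1],[3,97]),np.median(k[:,2]))
E
```

```text
scene scraper 0.83 local [-7.1   1.   -2.33]
scene scraper_grip 0.81 local [-48.49   0.07   9.54]
scene scraper_tip 0.75 local [88.5   2.57  7.04]
top scraper 0.86 local [-5.77  3.19 -6.13]
top scraper_grip 0.89 local [-48.82   1.34  10.57]
top scraper_tip 0.61 local [92.48  2.39  2.52]
wrist scraper 0.95 local [-5.58  1.44 -0.1 ]
wrist scraper_grip 0.9 local [-50.84   2.63  11.56]
-100 [-9.65  9.47] 20.742805832153493
-80 [-9.76 10.24] 21.163189479782716
-60 [-9.56 10.61] 21.174149358276182
-40 [-9.03 10.21] 21.157276173921417
-20 [-9.33 10.83] 21.050220013130087
0 [-7.43  8.24] 11.409129230296799
20 [-18.79  19.86] 5.363615909045194
40 [-19.73  21.71] 5.19297311520728
```

Contact shows (6 N) and the scraper lies on the tray floor. Releasing and retreating.

Emit:
send_rows --plan '[{"travel":[0,0,0],"delta_rot":[0,0,0],"fingers":0.3},{"travel":[0,0,-1],"delta_rot":[0,0,0],"fingers":0.2},{"travel":[0,0,0],"delta_rot":[0,0,0],"fingers":0.15},{"travel":[0,0,-5],"delta_rot":[0,0,0],"fingers":0.15},{"travel":[0,0,-15],"delta_rot":[0,0,0],"fingers":0.15},{"travel":[0,0,-30],"delta_rot":[0,0,0],"fingers":0.15},{"travel":[0,0,-40],"delta_rot":[0,0,0],"fingers":0.15},{"travel":[0,0,-40],"delta_rot":[0,0,0],"fingers":0.15},{"travel":[0,0,-40],"delta_rot":[0,0,0],"fingers":0.15},{"travel":[0,0,-20],"delta_rot":[0,0,0],"fingers":0.15},{"travel":[0,0,0],"delta_rot":[0,0,0],"fingers":0.15}]'

```text
clock: 53.4
eef_pos: [541.9, 219.0, 188.2]
eef_rot: [3.141, 0.004, -3.04]
wrist_force: [0.7, 0.2, -1.1]
finger_gap: 39.8
```

```bash
python3 - <<'E'
from h import *
np.set_printoptions(precision=2,suppress=True)
def loc(w,o,yaw=5.8): return R.from_euler('z',-np.radians(yaw)).as_matrix()@(np.array(w)-o)
for n in('scene','top','wrist'):
    c=shot(n)
    if n=='scene': save(c,'s9.png',(320,120,480,240),5)
    for t,o in(('scraper_grip',[584.5,223,8]),('scraper_tip',[584.5,223,8]),('brush_grip',[574.5,320.5,8]),('brush_tip',[574.5,320.5,8])):
        for d in tip_of(t,n):
            w=tw(c,d['at'])
            if abs(w[1]-o[1])<30: print(n,t,round(d['confidence'],2),'local',loc(w,o))
    for t in('beaker','ring_part','bracket_part','rinse_bottle','resin_jar'):
        if n!='wrist':print(n,t,[(round(d['confidence'],2),tw(c,d['at'])) for d in tip_of(t,n)[:1]])
print(manip.read_state()['clock'])
E
```

```text
scene scraper_grip 0.8 local [-53.51   1.82  12.23]
scene scraper_tip 0.65 local [91.49  1.75  3.16]
scene brush_grip 0.58 local [-56.76   0.73  15.11]
scene brush_tip 0.83 local [88.85  3.03 16.32]
scene beaker [(0.82, array([634.45, -33.43,  19.01]))]
scene ring_part [(0.8, array([545.99, -66.36,  25.12]))]
scene bracket_part [(0.49, array([543.92,   3.83,  21.5 ]))]
scene rinse_bottle [(0.63, array([ 788.86, -133.42,   -2.46]))]
scene resin_jar [(0.62, array([794.73,  81.93,   0.71]))]
top scraper_grip 0.67 local [-50.12   0.98  10.74]
top scraper_tip 0.9 local [94.46  3.39  1.24]
top scraper_tip 0.49 local [-5.56  2.06 -3.01]
top beaker [(0.71, array([639.65, -35.28,  20.78]))]
top ring_part [(0.47, array([550.31, -64.95,  17.96]))]
top bracket_part [(0.54, array([541.5 ,   7.28,  18.8 ]))]
top rinse_bottle [(0.92, array([ 789.72, -136.55,   -1.89]))]
top resin_jar [(0.94, array([794.9 ,  80.62,   1.77]))]
wrist scraper_grip 0.82 local [-48.38  -1.26  10.93]
wrist scraper_tip 0.94 local [89.69  3.99  6.42]
wrist brush_grip 0.69 local [-53.81  -2.37  11.55]
54.65
```

All the numeric checks agree, so I'm handing in.

```bash
python3 -c "
from cell import manip
print(manip.sign_off())"
```

```text
the job is handed in; nothing more can be done
None
```

I scrubbed the beaker with three down-and-up strokes, laid the brush in the blue-lined tray and then the scraper in the yellow-lined tray. I handed the job in at about 55 s; it gave no verdict.

**Strokes:** the bristle end was to reach roughly 10 mm above the inner floor each time. That depth was checked on the first and third strokes; the second reused the same moves. Each rise was about 70 mm, and the brush was clear of the beaker after the third.

**Last checks:**

| Tool | Working end beyond tray centre | Sideways | Height |
|---|---|---|---|
| Brush | about 89 mm | about 3 mm | lying flat on the tray floor |
| Scraper | 90–94 mm | 2–4 mm | lying flat on the tray floor |

- **Left alone:** beaker, ring, bracket, bottle and jar all read within a few millimetres (the networks' accuracy) of where they started.
- **Robot:** the gripper was open and well above the trays.

**What failed or disagreed:**
- **First grasps:** the first slipped and dropped the brush back on the mat. The second shut above the handle. The wrist camera's depth readings put the real grasp point about 37 mm behind the reported tool point, so I planned with that offset.
- **Offset probably a few millimetres large:** the scraper grasp pressed the fingertips on the mat with about 22 N. That is within the limits.
- **Final picture not viewed:** the 12-picture limit was reached, so the end state rests on the networks' readings. In that last check the top camera did not report the brush.

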